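# Let off the ratchet clamp and rack the tile

## Task

The lozenge tile in the ratchet clamp has had its edge rubbed. Let the clamp right off: with the pawl's trigger squeezed against the hand lever (the hooked pawl jams under load, so press the lever a little tighter until you feel it come free, but do not crush the tile), ease the lever all the way back in the hand without letting it fly, and let the pawl drop. Then lift the tile out without tipping it over and stand it on its edge in the empty middle slot of the wooden comb, leaving the other tiles, the stone and the hammer as they are.

Things in the scene. Friction and masses are not known exactly. Their poses are not given: they have to be found in the camera images.
- clamp: Cast-iron ratchet clamp fixed to the bench; origin on the bench under the spindle, +y from the fixed jaw towards the lever. Bed y -142 to +52 mm, 128 mm wide, 26 mm high. Jaws 88 mm wide, tops 54 mm high; fixed face y = -119 mm, moving face y = -101 mm clamped, -86 mm let off. On top a level fixed ratchet wheel, diameter 122 mm, 46 to 58 mm high, teeth 9 mm deep, hooked 34 degrees.
- spindle (a point): Point on the clamp's upright spindle axis, 75 mm above the bench. The hand lever swings level about this axis.
- lever (a joint): Hand lever, rad: 0 clamped (rests at 0.007), grows clockwise seen from above as it is let back, 0.785 right back at its stop; can be pressed tighter, to -0.24. Springs drive it back: about 10 N at the grip when clamped, 14 N when pressed 0.1 tighter, 4 N near its stop. With the pawl lifted and nobody holding it, it flies back.
- lever_grip (a point): Middle of the lever's wooden grip, 152 mm from the spindle axis and 75 mm above the bench. The grip runs straight out from the spindle, 102 to 202 mm, is 18 mm wide and 58 to 92 mm above the bench, free all round but for the trigger.
- pawl (a joint): Pawl on the lever, rad: 0 = nose down in the teeth, 0.14 = fully lifted; clear of the teeth above 0.12. Sprung down (3 to 4 N at the trigger). Under load the hooked tooth holds its nose, however hard the trigger is squeezed; squeezed, it comes free somewhere 0.05 to 0.1 rad (8 to 15 mm at the grip) tighter than at rest. With the lever right back it drops into a gap without teeth.
- trigger (a point): Middle of the pawl's upright steel trigger blade (88 x 10 mm, 47 to 92 mm above the bench) beside the lever's grip, on its counter-clockwise (tightening) side: 152 mm out, 24 mm from the grip's centre line, splayed 0.14 rad. Across the outsides of grip and trigger here: 38 mm with the pawl down, 30 mm fully lifted (the trigger moves 8 mm to the grip).
- jaw_facing: Springy rubber facing (84 x 25 x 6 mm) of the moving jaw, on the tile's face: about 20 N when clamped, 9 N per mm; the jaw moves 22 mm per rad of lever. Above 55 N (lever 0.17 rad tighter than at rest) the tile would chip. Its origin is the clamp's, carried along with the jaw.
- clamp_seat (a point): Where the clamped tile's centre is: on the clamp's y axis at y = -110 mm, 62 mm above the bench.
- tile_center (a point): Centre of the clamped tile, a glazed lozenge (60 degree rhombus, sides 84 mm, 18 mm thick, about 0.22 kg) standing on one side, 73 mm high. Thickness along its y axis; lower side x -63 to +21 mm, upper side x -21 to +63 mm from this centre, which is 36 mm above the lower side. It stands on the bed 26 mm above the bench; its upper 45 mm are clear above the jaws.
- comb_slot (a point): Middle of the floor of the comb's empty middle slot, 12 mm above the bench. The hardwood comb is fixed, 116 x 232 x 42 mm; slots run along its x axis, 26 mm wide, 100 mm long, 30 mm deep, open at the top and ends, 75 mm apart along its y axis.
- spare_a_center (a point): Centre of an equal tile standing in the comb's outer slot at y = -75 mm. To be left alone.
- spare_b_center (a point): Centre of an equal tile standing in the comb's outer slot at y = +75 mm. To be left alone.
- stone_center (a point): Centre of a grey stone rubbing block, 60 x 130 x 45 mm, lying on the bench. To be left alone.
- hammer_grip (a point): Handle of a 200 mm iron hammer lying on the bench. To be left alone.
- tile: This tile itself, axes as at tile_center, with its zero point 36 mm lower.
Mind the look-alikes: they are no part of the job. What is shaped like the tile but green or red is not meant.

How it is judged (in metres and radians):
On the way, in this order (a step that is already met when the one before it is completed fails the run):
1. the pawl is lifted clear of the wheel with the lever still at the clamped end (value of joint pawl above 0.12 rad and value of joint lever below 0.05 rad), for 0.1 s.
2. the lever is right back and the pawl has dropped, the tile still standing in the clamp (value of joint lever above 0.74 rad and value of joint pawl below 0.05 rad and distance between tile_center and clamp_seat below 0.02 m), for 0.2 s.
At the end, for the whole second after the job is handed in: Lever right back (over 0.74 rad), pawl down (under 0.05 rad); tile at rest on one of its sides on the floor of the comb's middle slot: centre within 30 mm along and 12 mm across the slot, within 5 mm of its standing height, faces within 0.3 rad of the slot (value of joint lever above 0.74 rad and value of joint pawl below 0.05 rad and y of tile_center in the frame of comb_slot between -0.012 and 0.012 m and x of tile_center in the frame of comb_slot between -0.03 and 0.03 m and z of tile_center in the frame of comb_slot between 0.031 and 0.041 m and angle between the y axis of tile_center and the y axis of comb_slot, either way round below 0.3 rad and linear speed of tile below 0.02 m/s); the robot touches nothing.
It fails at once if the lever flies back out of the hand (over 1.8 rad/s) (velocity of joint lever above 1.8 rad/s).
It fails at once if the clamp is pressed so tight that the tile would chip (over 58 N) (contact force between jaw_facing and tile above 58 N).
It fails at once if the tile is tipped over or turned on its end (angle between tile_center's own z axis and vertical above 0.6 rad).
It fails at once if a tile in the comb is disturbed (distance of any of spare_a_center, spare_b_center from where it was at the start of the episode above 0.015 m).
It fails at once if the stone or the hammer is disturbed (distance of any of stone_center, hammer_grip from where it was at the start of the episode above 0.015 m).
It also fails if it takes over 61 s, if anything falls off the work surface, if the arm or the gripper's body presses on something with over 40 N, if the wrist force passes 120 N, or if a joint passes its speed limit or range.

## Robot

A 7-joint arm with a two-finger parallel gripper is mounted at the origin on the work surface. World frame = base frame: x ahead of the robot, y to its left, z up, the work surface at z = 0. Lengths are in mm, angles in rad, forces in N, time in s.
With the tool pointing down it reaches from about 425 to 825 mm from the base axis. Payload 3.6 kg.
Tool frame: the origin (TCP) lies midway between the tips of the shut fingers; the grasp point (between the pads) lies 19 mm behind it; z points along the fingers, y is the direction in which the jaws open and shut (so a half turn about z gives the same grasp; the last joint's range is limited). The gripper opens to 85 mm and grips with 20 to 120 N. Pads are 22 mm wide; open, the fingers measure 114 mm over their backs; the gripper's body (76 mm by 85 mm) begins 54 mm behind the grasp point. The pads swing forward as they close: fully open they stand 13 mm farther back than shut.
Start: joints at [-1.185, 0.615, -0.013, 1.423, 0.008, 1.103, -0.04], TCP at [260.727, 595.384, 196.897] pointing down, gripper open.
Joint ranges: [-3.12, 3.12], [-0.3, 2.06], [-1.34, 1.32], [0.26, 2.42], [-1.36, 4.5], [0.01, 1.98], [-2.84, 2.84]. Speed limits (rad/s): [2.79, 2.79, 3.14, 3.14, 3.14, 3.14, 3.14].

## Interface

Orientations are given as a 3x3 rotation matrix whose columns are the frame's x, y, z axes.
In Python, from workcell import * gives the robot as it stands.
- The arm moves only by the tool jog_arm, never from a script. Its argument "targets" is a list that holds one entry, the list of rows, each a list of 5 numbers: the closure, from -1 (fully open) to 1 (shut), so that 0 is half open, then the shift along the tool's x, y, z in cm, then the turn about the tool's z in rad. A call has 1 to 12 rows; each row shifts and turns the commanded pose from where the row before left it, along the tool's axes as they then stand; what a row does not reach is not made up. A row lasts 1/10 s, in which the tool goes at most 50 mm and 8.59 degrees, less where a joint would pass 70% of its speed; a pose out of reach is approached as far as the arm can. A call is refused whole if a number of a shift passes 5 or a number of a turn 0.15, either way. A call with a gripper value outside its range is refused whole. The fingers move at their own pace and stop on an object; "force" is the grip in N (left out, the last holds). Time passes only in rows, so rows that do not move let the fingers close. It gives the time, the measured TCP pose, the force and the opening at its end, in the units of the state.
- get_obs(): the state, without advancing time (a new reading comes with each control period).
- capture(name): name is "scene" or "top" or "wrist"; returns the picture (384x512x3 uint8, red, green, blue); there is no depth.
- get_calibration(name): a dict with "fovy" (degrees; the focal length in pixels is half the picture's height over the tangent of half this angle, whatever the lens; pixels are square), "cx", "cy" (the principal point, pixels), "pose" (4x4, takes a point from camera to world coordinates); the wrist camera has in their place "tool_from_camera" (4x4, takes a point from camera to tool coordinates, whose origin is the TCP and whose axes are the flange's). Camera axes: x right, y down, z forward; pixel columns grow to the right and rows downward; lengths in mm; the calibration is good to about 2 mm. A picture is of the moment at which its call begins: read the wrist's pose just before it. get_calibration takes no time and is no camera call.
- sign_off(): hands the job in, once; it reports no verdict.
The state is a dict: "clock": time; "q": joint angles; "joint_velocities": joint speeds; "tau": joint torques, N m; "ee_pos": TCP position; "eef_rot": TCP orientation; "force": force on the tool from outside, world axes, zero at the start; "moment": the same for the moment, N m; "finger_gap": finger opening in mm.
Only numpy, scipy, OpenCV 4.12 (cv2) and the standard library are available. Lean on these libraries where they do the work, as an engineer would, in place of code of your own. Each camera call takes 0.05 s, during which the arm holds its last target.

## Working session

There is one attempt and no reset: what is moved stays moved. The work goes in short steps, Python scripts to look and compute and a tool call to move; the robot and the scene stay as the last step left them, time stands still between calls to the robot, and variables do not carry over. Pictures are saved under pics/ and viewed, and the job is handed in when it is done.

Besides the shell and the picture viewer there is one more tool, called after ">>>" as name([rows], argument=value, ...), one row to a line, values as JSON. jog_arm: Moves the arm, as the interface text tells. Its arguments: {"type":"object","properties":{"targets":{"type":"array"},"force":{"type":"number"}},"required":["targets"]}

```bash
ls; mkdir -p pics
python3 - <<'E'
from workcell import *
import cv2,numpy as np
np.set_printoptions(precision=4,suppress=True)
o=get_obs();print(o)
for n in ["scene","top"]:
    im=capture(n);cv2.imwrite(f"pics/{n}0.png",cv2.cvtColor(im,cv2.COLOR_RGB2BGR))
    print(get_calibration(n))
print(get_calibration("wrist"))
E
```

```text
pics
{'clock': 0.0, 'q': array([-1.1845,  0.6159, -0.0126,  1.4249,  0.0081,  1.1034, -0.0404]), 'joint_velocities': array([ 0.0008,  0.0001,  0.0004, -0.0005, -0.0002,  0.    , -0.0019]), 'tau': array([  0.0005, -46.9221,   0.2591, -17.1033,   0.0099,   0.0096,
         0.    ]), 'ee_pos': array([260.3948, 594.6091, 195.7244]), 'eef_rot': array([[-0.916 ,  0.4011, -0.001 ],
       [ 0.4011,  0.916 , -0.0024],
       [-0.    , -0.0026, -1.    ]]), 'force': array([-0.4273,  0.4012, -0.4244]), 'moment': array([-0.0332, -0.0209, -0.053 ]), 'finger_gap': 85.61842468875292}
{'fovy': 52.05792489735924, 'cx': 250.1051900922138, 'cy': 191.66036673769017, 'pose': array([[  -0.4682,    0.7015,   -0.5373, 1048.9899],
       [   0.8836,    0.3663,   -0.2917,  269.8384],
       [  -0.0079,   -0.6113,   -0.7913,  850.3541],
       [   0.    ,    0.    ,    0.    ,    1.    ]])}
{'fovy': 53.81405768877516, 'cx': 254.70717841000751, 'cy': 192.07308914812361, 'pose': array([[ -0.0184,  -0.9821,   0.1876, 391.4648],
       [ -0.9998,   0.0201,   0.0069,  -7.7264],
       [ -0.0106,  -0.1875,  -0.9822, 927.1105],
       [  0.    ,   0.    ,   0.    ,   1.    ]])}
{'fovy': 71.97196759127289, 'cx': 257.4002468371182, 'cy': 191.4054772283026, 'tool_from_camera': array([[   0.0006,   -0.9553,   -0.2956,   75.9506],
       [   1.    ,    0.0007,   -0.0003,   -0.2931],
       [   0.0005,   -0.2956,    0.9553, -177.716 ],
       [   0.    ,    0.    ,    0.    ,    1.    ]])}
```

View pics/scene0.png

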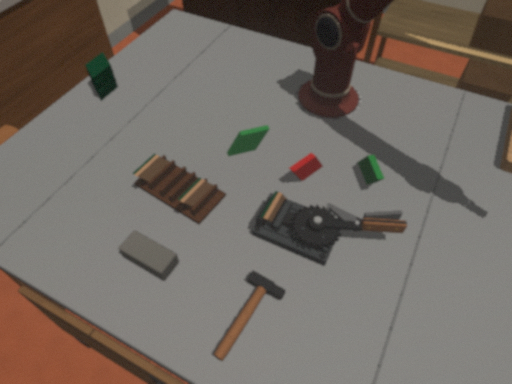

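View pics/top0.png

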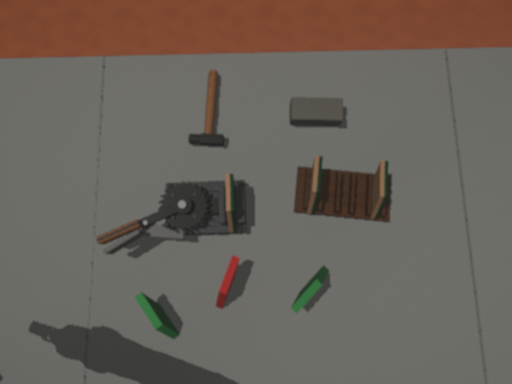

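Top view: clamp spindle about (183,205), lever grip about (118,232), clamped tile about (230,203), comb about (342,194), stone (317,111), hammer (208,110). Enlarging.

Run:
```python
import cv2
a=cv2.imread("pics/top0.png");s=cv2.imread("pics/scene0.png")
cv2.imwrite("pics/t_cl.png",cv2.resize(a[160:260,90:260],None,fx=4.7,fy=4.7,interpolation=cv2.INTER_CUBIC))
cv2.imwrite("pics/t_cb.png",cv2.resize(a[145:230,285:400],None,fx=6.5,fy=6.5,interpolation=cv2.INTER_CUBIC))
cv2.imwrite("pics/s_cl.png",cv2.resize(s[180:270,240:415],None,fx=4.5,fy=4.5,interpolation=cv2.INTER_CUBIC))
```

```text
(no output)
```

View pics/t_cl.png

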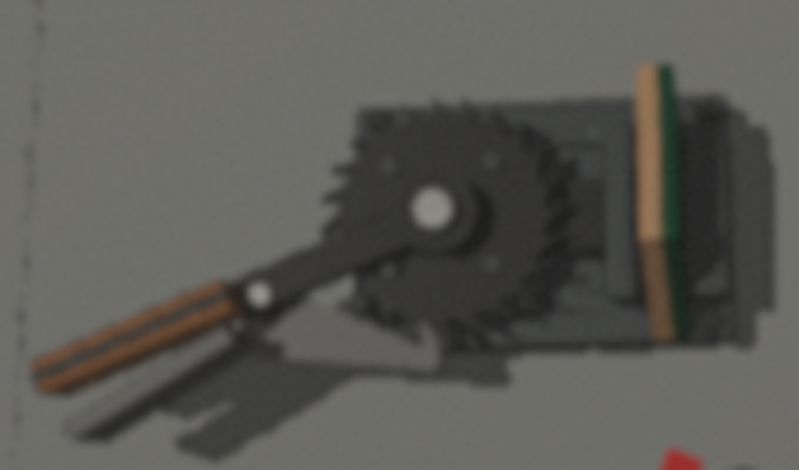

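View pics/t_cb.png

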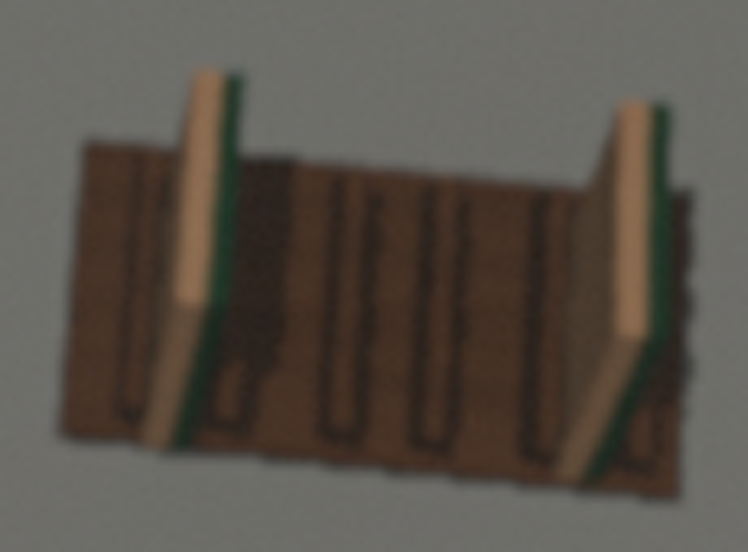

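View pics/s_cl.png

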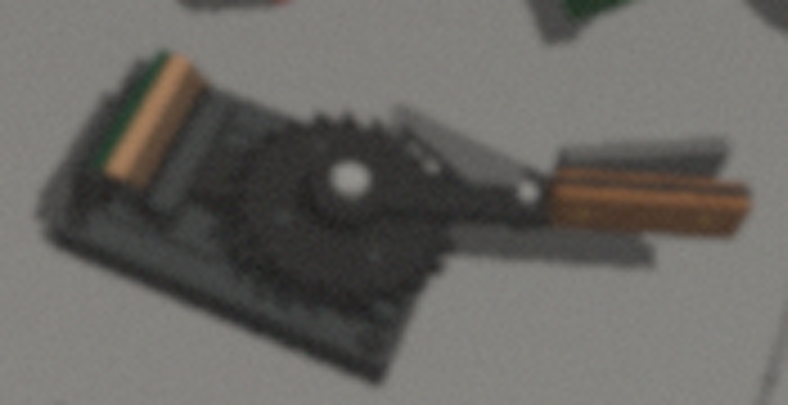

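```bash
cat > h.py <<'E'
from workcell import *
import cv2,numpy as np
np.set_printoptions(precision=3,suppress=True)
def K(c,h=384):
    f=h/2/np.tan(np.radians(c["fovy"])/2); return f,c["cx"],c["cy"]
def campose(n,obs=None):
    c=get_calibration(n)
    if n=="wrist":
        o=obs or get_obs(); T=np.eye(4);T[:3,:3]=o["eef_rot"];T[:3,3]=o["ee_pos"];P=T@c["tool_from_camera"]
    else: P=c["pose"]
    return K(c),np.array(P)
def proj(cam,p):
    (f,cx,cy),P=cam; p=np.atleast_2d(p)
    q=(p-P[:3,3])@P[:3,:3]
    return np.c_[f*q[:,0]/q[:,2]+cx,f*q[:,1]/q[:,2]+cy]
def ray(cam,uv,z):
    (f,cx,cy),P=cam; uv=np.atleast_2d(uv)
    d=np.c_[(uv[:,0]-cx)/f,(uv[:,1]-cy)/f,np.ones(len(uv))]@P[:3,:3].T
    return P[:3,3]+d*((z-P[2,3])/d[:,2])[:,None]
def frame(x,y,th,pts):
    c,s=np.cos(th),np.sin(th); R=np.array([[c,-s,0],[s,c,0],[0,0,1]])
    return np.atleast_2d(pts)@R.T+[x,y,0]
E
python3 - <<'E'
from h import *
cam=campose("top")
t=lambda u,v:(u/4.7+90-.4,v/4.7+160-.4)
b=lambda u,v:(u/6.5+285-.4,v/6.5+145-.4)
print("tile top corners z99",ray(cam,[t(640,65),t(660,65),t(640,238),t(668,240)],99))
print("knob",ray(cam,t(432,208),95))
print("grip top end",ray(cam,[t(35,375),t(228,300)],92), "trig", ray(cam,[t(72,432)],92))
print("bed z26",ray(cam,[t(360,108),t(755,345),t(740,97)],26))
print("comb z42",ray(cam,[b(88,143),b(692,190),b(62,437),b(680,497)],42))
print("comb z0",ray(cam,[b(62,437),b(680,497)],0))
print("spares z12+73",ray(cam,[b(210,70),b(195,303),b(636,103),b(632,335)],85))
s=campose("scene")
t=lambda u,v:(u/4.5+240-.4,v/4.5+180-.4)
print("S tile top",ray(s,[t(165,55),t(202,78),t(108,175),t(133,185)],99))
print("knob",ray(s,t(350,178),95)); print("grip top",ray(s,[t(560,180),t(745,190)],92))
E
```

```text
tile top corners z99 [[593.714  62.458  99.   ]
 [593.513  52.872  99.   ]
 [510.101  62.799  99.   ]
 [508.89   49.633  99.   ]]
knob [[527.007 161.863  95.   ]]
grip top end [[451.929 347.626  92.   ]
 [485.443 258.209  92.   ]] trig [[425.143 328.719  92.   ]]
bed z26 [[591.628 214.36   26.   ]
 [464.822  11.06   26.   ]
 [593.377  16.765  26.   ]]
comb z42 [[ 620.889 -107.292   42.   ]
 [ 598.334 -328.777   42.   ]
 [ 511.271  -93.496   42.   ]
 [ 485.107 -314.749   42.   ]]
comb z0 [[ 516.956  -97.566    0.   ]
 [ 489.551 -329.317    0.   ]]
spares z12+73 [[ 635.505 -146.717   85.   ]
 [ 551.536 -137.365   85.   ]
 [ 620.202 -296.198   85.   ]
 [ 537.151 -288.037   85.   ]]
S tile top [[510.04   49.042  99.   ]
 [514.874  73.102  99.   ]
 [593.197  56.693  99.   ]
 [592.76   70.67   99.   ]]
knob [[535.103 165.942  95.   ]]
grip top [[484.435 261.129  92.   ]
 [446.752 346.324  92.   ]]
```

>>> jog_arm([
  [[-1,0,0,0,0.127],[-1,0,0,0,0.127],[-1,0,0,0,0.127],[-1,0,0,0,0.127],[-1,0,0,0,0.127],[-1,0,0,0,0.127]],
])

```text
clock: 0.7
ee_pos: [260.5, 594.9, 196.2]
eef_rot: [[-0.381, 0.925, -0.001], [0.925, 0.381, -0.001], [-0.001, -0.001, -1.0]]
force: [-0.4, -0.2, 0.0]
finger_gap: 85.5
```

>>> jog_arm([
  [[-1,-3.6,0.55,0,0],[-1,-3.6,0.55,0,0],[-1,-3.6,0.55,0,0],[-1,-3.6,0.55,0,0],[-1,-3.6,0.55,0,0],[-1,-3.6,0.55,0,0],[-1,-3.6,0.55,0,0],[-1,-3.6,0.55,0,0],[-1,-3.6,0.55,0,0],[-1,-3.6,0.55,0,0],[-1,-3.6,0.55,0,0],[-1,-3.6,0.55,0,0]],
])

```text
clock: 1.9
ee_pos: [488.5, 220.9, 196.6]
eef_rot: [[-0.386, 0.923, -0.001], [0.923, 0.386, -0.0], [0.0, -0.001, -1.0]]
force: [0.2, 0.7, -0.0]
finger_gap: 85.4
```

Run:
```python
from h import *
o=get_obs();im=capture("wrist");np.savez("w1.npz",p=o["ee_pos"],r=o["eef_rot"])
print(o["clock"],o["ee_pos"],o["eef_rot"],o["q"],o["joint_velocities"])
cv2.imwrite("pics/w1.png",cv2.resize(cv2.cvtColor(im,cv2.COLOR_RGB2BGR),None,fx=1.5,fy=1.5,interpolation=cv2.INTER_CUBIC))
```

```text
1.9 [488.499 220.883 196.55 ] [[-0.386  0.923 -0.001]
 [ 0.923  0.386 -0.   ]
 [ 0.    -0.001 -1.   ]] [-0.622  0.445  0.231  1.76  -0.122  0.952  0.054] [ 0.658  0.057  0.043 -0.094 -0.034  0.039  0.699]
```

View pics/w1.png

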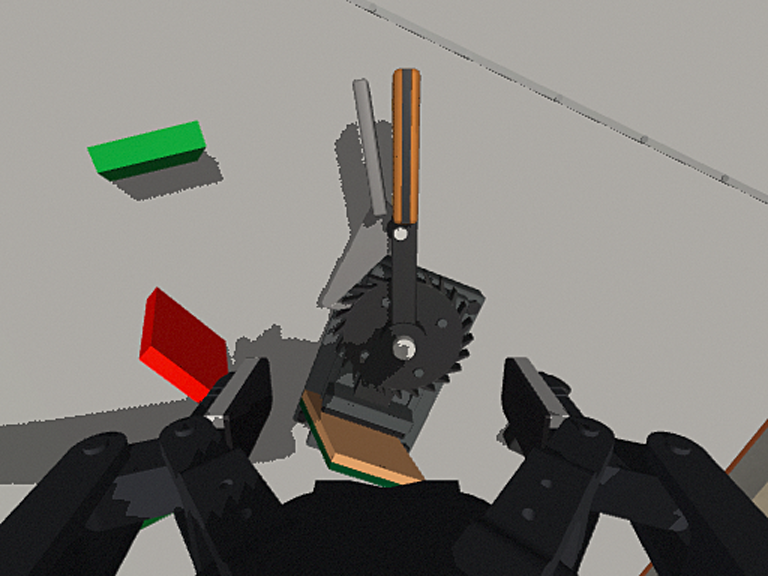

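The wrist view shows the grip from (406,70) to (405,222), the trigger from (361,81) to (379,213), and the knob at (404,348), in 1.5x pixels.

Run:
```python
from h import *
d=np.load("w1.npz");o={"ee_pos":d["p"],"eef_rot":d["r"]}
cam=campose("wrist",o)
u=lambda *p:[((x+.5)/1.5-.5,(y+.5)/1.5-.5) for x,y in p]
g=ray(cam,u((393,70),(420,70),(394,222),(417,222)),92);print(g)
print("trig",ray(cam,u((354,82),(368,80),(374,214),(386,213)),92))
for z in (85,95,105):print("knob",ray(cam,u((404,348)),z))
e=(g[0]+g[1])/2;i=(g[2]+g[3])/2;print(e-i,np.arctan2(-(e-i)[0],(e-i)[1]))
print("bed26",ray(cam,u((485,292),(388,257)),26))
```

```text
[[440.337 345.011  92.   ]
 [456.198 351.651  92.   ]
 [478.695 256.529  92.   ]
 [493.731 262.832  92.   ]]
trig [[419.932 328.992  92.   ]
 [427.793 333.537  92.   ]
 [463.497 256.247  92.   ]
 [471.027 260.16   92.   ]]
knob [[525.975 166.234  85.   ]]
knob [[523.659 170.53   95.   ]]
knob [[521.343 174.825 105.   ]]
[-37.946  88.65    0.   ] 0.404438840090012
bed26 [[585.898 221.866  26.   ]
 [490.597 217.701  26.   ]]
```

>>> jog_arm([
  [[-1,2.8,0.15,0,0],[-1,2.8,0.15,0,0],[-1,2.8,0.15,0,0],[-0.6,0,0,2.0,0],[-0.4,0,0,2.0,0],[-0.3,0,0,2,0],[-0.3,0,0,2,0],[-0.3,0,0,0,0],[-0.3,0,0,0,0]],
], force=40)

```text
clock: 2.85
ee_pos: [459.9, 301.5, 116.9]
eef_rot: [[-0.386, 0.923, -0.001], [0.923, 0.386, -0.001], [-0.0, -0.001, -1.0]]
force: [0.1, 0.9, 0.2]
finger_gap: 55.6
```

Run:
```python
from h import *
o=get_obs();im=capture("wrist");np.savez("w2.npz",p=o["ee_pos"],r=o["eef_rot"])
print(o["clock"],o["ee_pos"],o["eef_rot"],o["q"],o["finger_gap"])
cv2.imwrite("pics/w2.png",cv2.resize(cv2.cvtColor(im,cv2.COLOR_RGB2BGR),None,fx=1.5,fy=1.5,interpolation=cv2.INTER_CUBIC))
```

```text
2.85 [459.856 301.522 116.857] [[-0.386  0.923 -0.001]
 [ 0.923  0.386 -0.001]
 [-0.    -0.001 -1.   ]] [-0.749  0.561  0.198  1.818 -0.149  0.778 -0.079] 55.55154181685901
```

View pics/w2.png

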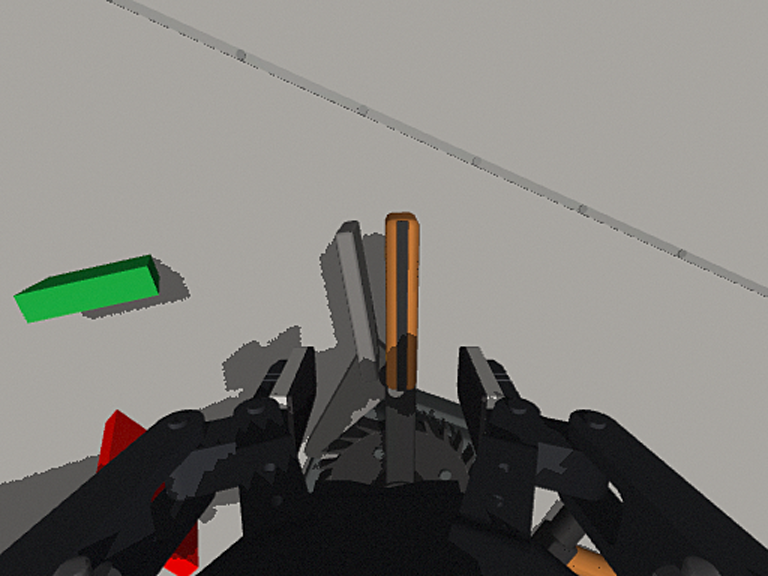

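The open fingers (inner faces at x≈310 and 465) straddle the trigger and grip (340–419). Descending.

>>> jog_arm([
  [[-0.3,0,0,1.6,0],[-0.3,0,0,1.6,0],[-0.3,0,0,1.6,0],[-0.3,0,0,1.4,0],[-0.3,0,0,0,0],[-0.3,0,0,0,0]],
])

```text
clock: 3.5
ee_pos: [460.8, 302.0, 56.0]
eef_rot: [[-0.386, 0.923, 0.001], [0.923, 0.386, 0.001], [0.0, 0.002, -1.0]]
force: [-0.5, 0.5, 0.2]
finger_gap: 55.5
```

>>> jog_arm([
  [[0,0,0,0,0],[0.1,0,0,0,0],[0.2,0,0,0,0],[0.3,0,0,0,0],[0.5,0,0,0,0],[0.7,0,0,0,0],[1,0,0,0,0],[1,0,0,0,0],[1,0,0,0,0]],
])

```text
clock: 4.4
ee_pos: [462.6, 303.0, 57.7]
eef_rot: [[-0.386, 0.923, 0.006], [0.923, 0.386, 0.004], [0.001, 0.007, -1.0]]
force: [-1.1, 0.5, 10.6]
finger_gap: 0.0
```

Run:
```python
from h import *
o=get_obs();im=capture("wrist");np.savez("w3.npz",p=o["ee_pos"],r=o["eef_rot"])
print(o["clock"],o["ee_pos"],o["eef_rot"],o["force"],o["moment"],o["finger_gap"])
cv2.imwrite("pics/w3.png",cv2.resize(cv2.cvtColor(im,cv2.COLOR_RGB2BGR),None,fx=1.5,fy=1.5,interpolation=cv2.INTER_CUBIC))
```

```text
4.4 [462.586 302.98   57.704] [[-0.386  0.923  0.006]
 [ 0.923  0.386  0.004]
 [ 0.001  0.007 -1.   ]] [-1.113  0.457 10.637] [ 0.005  0.079 -0.037] 0.02305373287084711
```

View pics/w3.png

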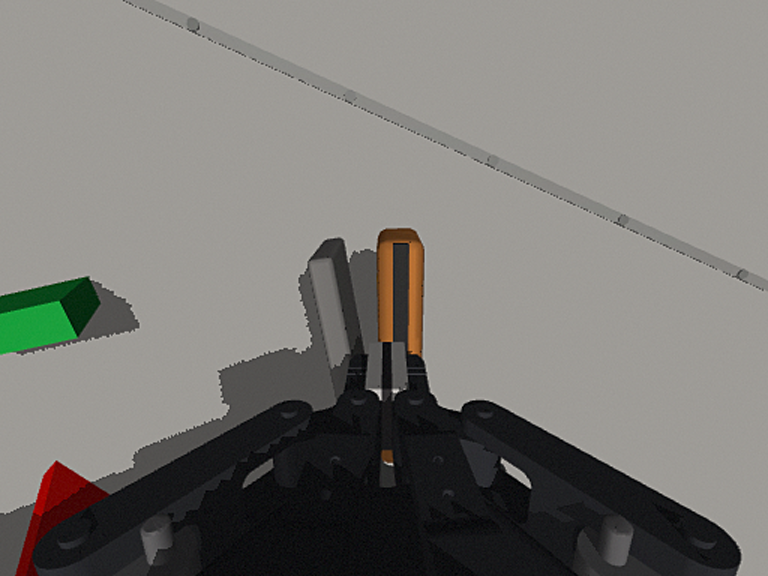

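The gap reads 0: the fingers have slipped over the top or into the space between grip and trigger. Checking from the other cameras.

Run:
```python
from h import *
for n,(y0,y1,x0,x1) in {"scene":(120,290,280,480),"top":(170,290,60,220)}.items():
    im=cv2.cvtColor(capture(n),cv2.COLOR_RGB2BGR)
    cv2.imwrite(f"pics/{n}1.png",cv2.resize(im[y0:y1,x0:x1],None,fx=3.5,fy=3.5,interpolation=cv2.INTER_CUBIC))
```

```text
(no output)
```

View pics/scene1.png

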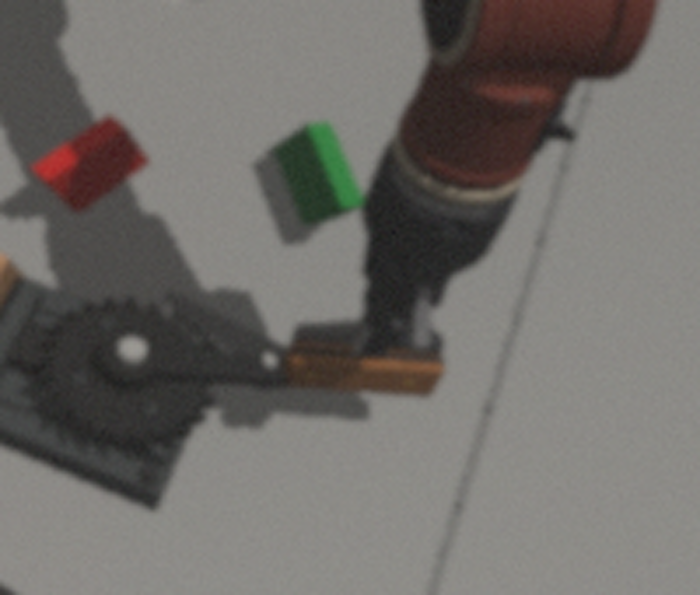

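View pics/top1.png

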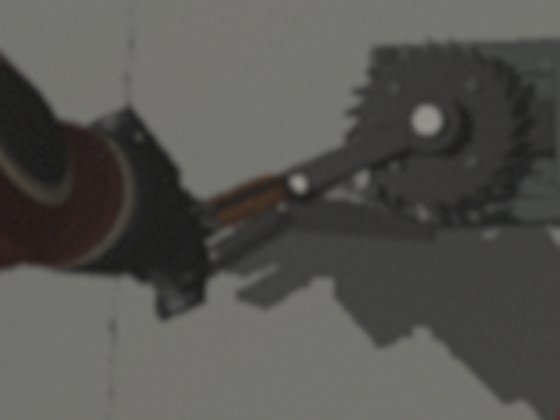

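Run:
```python
from h import *
s=campose("scene");o=get_obs();p=o["ee_pos"];print(p)
for z in (p[2],75,92,100): print(z,(proj(s,[[p[0],p[1],z]])-[280,120])*3.5)
c=campose("wrist",o); 
for dz in (0,-20,-40): 
  for x in(-11,11): print(dz,x,proj(c,p+o["eef_rot"]@[x,0,dz])*1.5)
```

```text
[462.572 302.984  57.696]
57.69579794189073 [[352.81  376.732]]
75 [[359.422 362.768]]
92 [[366.114 348.638]]
100 [[369.332 341.843]]
0 -11 [[387.205 348.301]]
0 11 [[387.268 306.285]]
-20 -11 [[387.308 368.247]]
-20 11 [[387.382 322.269]]
-40 -11 [[387.435 393.043]]
-40 11 [[387.525 342.307]]
```

Run:
```python
from h import *
t=campose("top"); print("seam top",ray(t,[(104,57),(95,220),(85,384)],0))
c=campose("wrist",get_obs())
u=lambda p:[((x+.5)/1.5-.5,(y+.5)/1.5-.5) for x,y in p]
w=ray(c,u([(193,24),(350,97),(493,160),(623,219),(741,273)]),0);print(w,np.linalg.norm(np.diff(w,axis=0),axis=1))
a=cv2.imread("pics/top0.png");cv2.imwrite("pics/seam.png",cv2.resize(a[50:320,60:130],None,fx=2.2,fy=2.2,interpolation=cv2.INTER_CUBIC))
d=np.load("w1.npz");c=campose("wrist",{"ee_pos":d["p"],"eef_rot":d["r"]})
w=ray(c,u([(373,8),(558,99),(644,139),(725,178)]),0);print("w1",w,np.linalg.norm(np.diff(w,axis=0),axis=1))
g=u([(395,340),(378,235),(424,235)]);
d=np.load("w2.npz");c=campose("wrist",{"ee_pos":d["p"],"eef_rot":d["r"]})
w=ray(c,u([(241,55),(362,110),(476,161),(582,209),(682,254)]),0);print("w2",w,np.linalg.norm(np.diff(w,axis=0),axis=1))
```

```text
seam top [[946.648 397.273   0.   ]
 [506.388 394.713   0.   ]
 [130.166 394.694   0.   ]]
[[314.765 398.005   0.   ]
 [401.562 397.315   0.   ]
 [487.951 398.304   0.   ]
 [574.377 398.42    0.   ]
 [660.158 398.3     0.   ]] [86.8   86.394 86.426 85.781]
w1 [[401.698 397.951   0.   ]
 [574.    397.082   0.   ]
 [660.431 398.265   0.   ]
 [747.054 398.482   0.   ]] [172.304  86.439  86.623]
w2 [[315.162 397.522   0.   ]
 [400.946 397.344   0.   ]
 [487.609 397.659   0.   ]
 [574.193 397.61    0.   ]
 [661.495 397.745   0.   ]] [85.784 86.664 86.583 87.303]
```

View pics/seam.png

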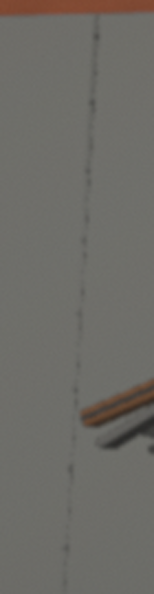

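The seam points agree to 1 mm, so the kinematics and camera are right. The finger picture and the upward force both say the real tips stand about 35 mm behind the reported TCP, so they closed on top of the grip. I'll reopen, go lower and check.

>>> jog_arm([
  [[-0.3,0,0,-0.5,0],[-0.4,0,0,0,0],[-0.4,0,0,0,0],[-0.4,0,0,0,0],[-0.4,0,0,0,0],[-0.4,0,0,0,0]],
])

```text
clock: 5.15
ee_pos: [459.9, 301.4, 59.6]
eef_rot: [[-0.386, 0.923, -0.0], [0.923, 0.386, -0.0], [-0.0, -0.001, -1.0]]
force: [-0.4, 0.2, 0.5]
finger_gap: 59.8
```

Run:
```python
from h import *
o=get_obs();im=capture("wrist");np.savez("w4.npz",p=o["ee_pos"],r=o["eef_rot"])
print(o["clock"],o["ee_pos"],o["force"],o["finger_gap"])
cv2.imwrite("pics/w4.png",cv2.resize(cv2.cvtColor(im,cv2.COLOR_RGB2BGR),None,fx=1.5,fy=1.5,interpolation=cv2.INTER_CUBIC))
```

```text
5.15 [459.852 301.37   59.63 ] [-0.388  0.239  0.53 ] 59.82863861514397
```

View pics/w4.png

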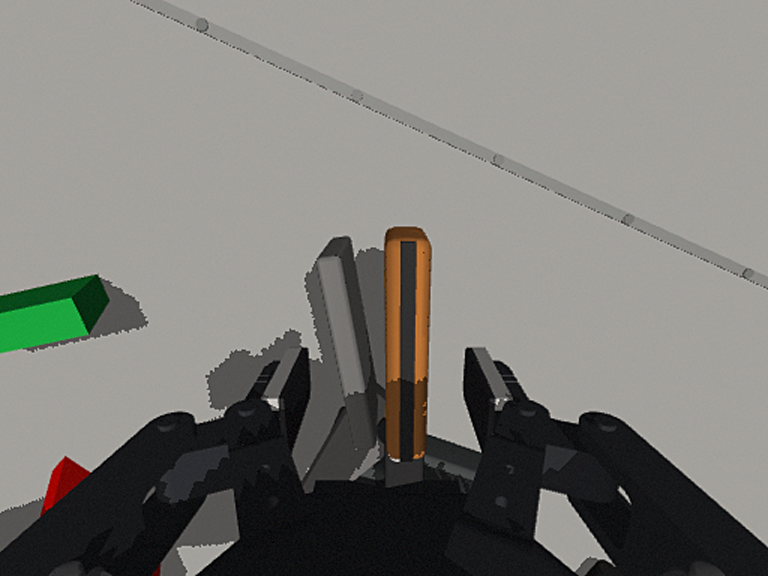

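Tip gap of 157 px for 59.8 mm gives tip height ≈ 99 mm, so they are indeed above the grip. I'll descend 40 mm and watch the force.

>>> jog_arm([
  [[-0.4,0,0,0.8,0],[-0.4,0,0,0.8,0],[-0.4,0,0,0.4,0],[-0.4,0,0,0,0]],
])

```text
clock: 5.6
ee_pos: [459.3, 301.0, 38.8]
eef_rot: [[-0.386, 0.923, -0.002], [0.923, 0.386, -0.001], [-0.001, -0.002, -1.0]]
force: [0.1, 0.2, 1.0]
finger_gap: 59.9
```

>>> jog_arm([
  [[-0.4,0,0,0.8,0],[-0.4,0,0,0.8,0],[-0.4,0,0,0.4,0],[-0.4,0,0,0,0]],
])

```text
clock: 6.0
ee_pos: [459.5, 301.2, 19.0]
eef_rot: [[-0.386, 0.923, -0.001], [0.923, 0.386, -0.001], [-0.0, -0.002, -1.0]]
force: [0.6, 1.4, 0.3]
finger_gap: 59.8
```

Run:
```python
from h import *
o=get_obs();im=capture("wrist");np.savez("w5.npz",p=o["ee_pos"],r=o["eef_rot"])
print(o["clock"],o["ee_pos"],o["force"],o["finger_gap"],o["tau"],o["q"])
cv2.imwrite("pics/w5.png",cv2.resize(cv2.cvtColor(im,cv2.COLOR_RGB2BGR),None,fx=1.5,fy=1.5,interpolation=cv2.INTER_CUBIC))
```

```text
6.0 [459.452 301.168  19.025] [0.587 1.397 0.35 ] 59.775006502610196 [  0.03  -42.899   2.241  -9.959   0.001  -0.039   0.005] [-0.719  0.706  0.154  1.893 -0.189  0.559 -0.044]
```

View pics/w5.png

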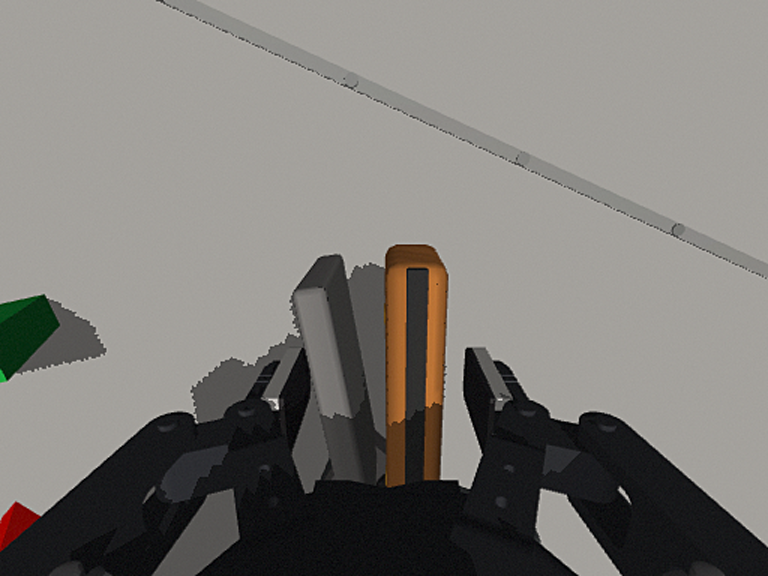

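>>> jog_arm([
  [[-0.2,0,0,0,0],[-0.1,0,0,0,0],[0,0,0,0,0],[0.1,0,0,0,0],[0.2,0,0,0,0],[0.4,0,0,0,0],[0.6,0,0,0,0],[0.6,0,0,0,0]],
])

```text
clock: 6.85
ee_pos: [458.1, 300.7, 20.2]
eef_rot: [[-0.388, 0.922, -0.004], [0.922, 0.388, -0.002], [-0.0, -0.004, -1.0]]
force: [-3.1, -1.8, 5.5]
finger_gap: 38.1
```

Run:
```python
from h import *
o=get_obs();im=capture("wrist");np.savez("w6.npz",p=o["ee_pos"],r=o["eef_rot"])
print(o["clock"],o["ee_pos"],o["force"],o["finger_gap"])
cv2.imwrite("pics/w6.png",cv2.resize(cv2.cvtColor(im,cv2.COLOR_RGB2BGR),None,fx=1.5,fy=1.5,interpolation=cv2.INTER_CUBIC))
```

```text
6.85 [458.14  300.657  20.2  ] [-3.115 -1.82   5.469] 38.05501812313985
```

View pics/w6.png

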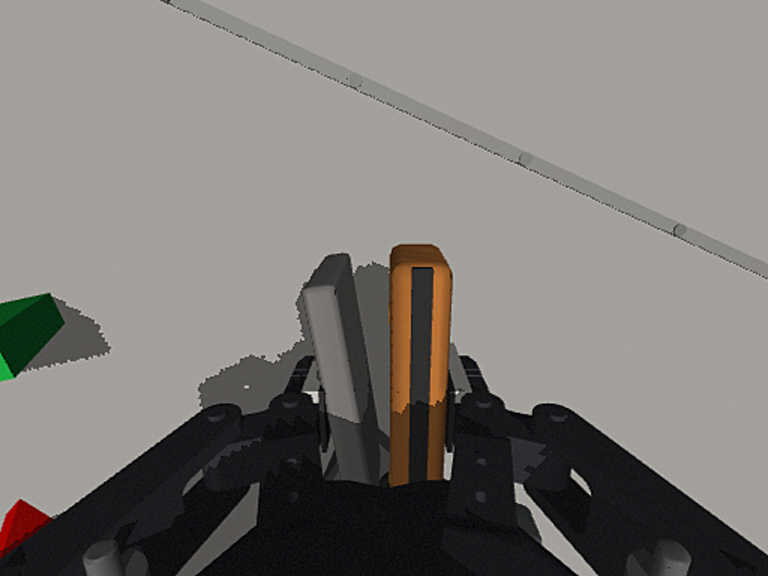

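Gap 38.1 mm, so the grip and trigger are held with the pawl still jammed, as expected. Now tightening in small steps.

>>> jog_arm([
  [[1,0,-0.2,0,-0.013],[1,0,-0.2,0,-0.013],[1,0,-0.2,0,-0.013],[1,0,0,0,0]],
])

```text
clock: 7.3
ee_pos: [455.5, 299.1, 20.4]
eef_rot: [[-0.421, 0.907, 0.002], [0.907, 0.421, 0.001], [-0.0, 0.002, -1.0]]
force: [0.8, -0.7, 3.7]
finger_gap: 34.9
```

>>> jog_arm([
  [[1,0,-0.2,0,-0.013],[1,0,0,0,0]],
])

```text
clock: 7.5
ee_pos: [454.2, 298.4, 20.6]
eef_rot: [[-0.434, 0.901, 0.003], [0.901, 0.434, 0.001], [-0.0, 0.003, -1.0]]
force: [2.7, -1.1, 5.7]
finger_gap: 32.5
```

>>> jog_arm([
  [[1,0,0,0,0],[1,0,0,0,0]],
])

```text
clock: 7.7
ee_pos: [454.2, 298.5, 20.6]
eef_rot: [[-0.433, 0.901, 0.003], [0.901, 0.433, 0.001], [-0.0, 0.003, -1.0]]
force: [2.9, -0.4, 5.5]
finger_gap: 32.1
```

>>> jog_arm([
  [[1,0,-0.2,0,-0.013],[1,0,0,0,0],[1,0,0,0,0]],
])

```text
clock: 8.0
ee_pos: [455.3, 299.0, 20.9]
eef_rot: [[-0.442, 0.897, 0.008], [0.897, 0.442, 0.004], [0.0, 0.009, -1.0]]
force: [7.6, 2.5, 1.5]
finger_gap: 28.3
```

>>> jog_arm([
  [[1,0,0,0,0],[1,0,0,0,0]],
])

```text
clock: 8.2
ee_pos: [455.3, 299.0, 20.9]
eef_rot: [[-0.442, 0.897, 0.008], [0.897, 0.442, 0.004], [0.0, 0.009, -1.0]]
force: [7.8, 2.1, 2.2]
finger_gap: 28.2
```

Run:
```python
from h import *
o=get_obs();im=capture("wrist");np.savez("w7.npz",p=o["ee_pos"],r=o["eef_rot"])
print(o["clock"],o["ee_pos"],o["eef_rot"],o["force"],o["finger_gap"])
cv2.imwrite("pics/w7.png",cv2.resize(cv2.cvtColor(im,cv2.COLOR_RGB2BGR),None,fx=1.5,fy=1.5,interpolation=cv2.INTER_CUBIC))
```

```text
8.2 [455.277 299.028  20.916] [[-0.442  0.897  0.008]
 [ 0.897  0.442  0.004]
 [ 0.     0.009 -1.   ]] [7.845 2.095 2.209] 28.18054245017152
```

View pics/w7.png

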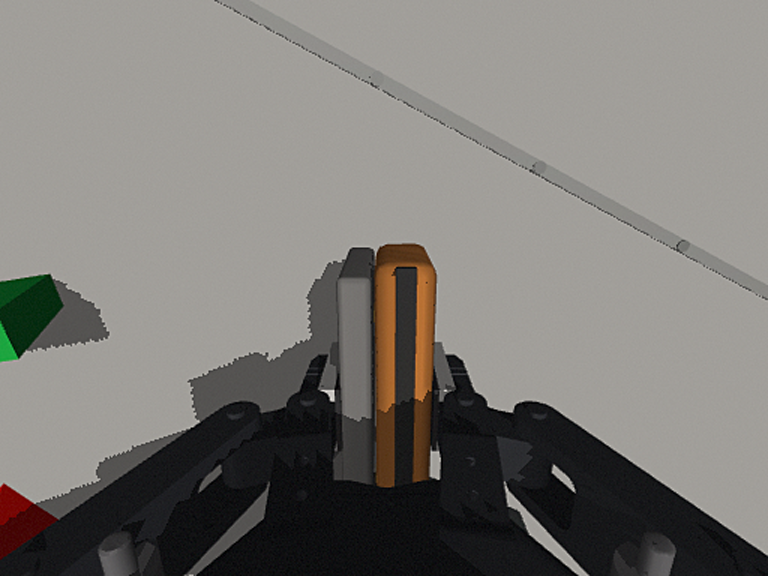

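The trigger is now parallel to and against the grip, gap 28, and the lever's spring force is felt in the hand: the pawl is free. Easing back along the arc at 0.4 rad/s.

>>> jog_arm([
  [[1,0,0.3,0,0.02],[1,0,0.6,0,0.04],[1,0,0.6,0,0.04],[1,0,0.6,0,0.04],[1,0,0.6,0,0.04],[1,0,0.6,0,0.04],[1,0,0.6,0,0.04],[1,0,0.6,0,0.04]],
])

```text
clock: 9.05
ee_pos: [496.2, 314.0, 20.9]
eef_rot: [[-0.161, 0.987, 0.006], [0.987, 0.161, 0.003], [0.002, 0.006, -1.0]]
force: [5.0, 2.5, 3.8]
finger_gap: 28.3
```

```bash
cat > st.py <<'E'
from h import *
o=get_obs();p=o["ee_pos"];R=o["eef_rot"];S=np.array([527,163.5])
m=p[:2]-S; off=o["finger_gap"]/2-9; g=m+off*R[:2,1]
print(o["clock"],p,"r",np.linalg.norm(m),"lever",0.407-np.arctan2(-g[0],g[1]),"tool ang",np.arctan2(-R[0,0],R[1,0]),"gap",o["finger_gap"],"F",o["force"],R.T@o["force"],"M",o["moment"])
E
python3 st.py
```

```text
9.05 [496.162 313.966  20.934] r 153.5932967872114 lever 0.23844261718384277 tool ang 0.16191572920684405 gap 28.31748986303815 F [5.019 2.544 3.834] [ 1.71   5.387 -3.797] M [ 0.03  -0.455  0.208]
```

>>> jog_arm([
  [[1,0,0.6,0,0.04],[1,0,0.6,0,0.04],[1,0,0.6,0,0.04],[1,0,0.6,0,0.04],[1,0,0.6,0,0.04],[1,0,0.6,0,0.04],[1,0,0.6,0,0.04],[1,0,0.6,0,0.04],[1,0,0.6,0,0.04],[1,0,0.6,0,0.04],[1,0,0.6,0,0.04],[1,0,0,0,0]],
])

```text
clock: 10.25
ee_pos: [562.8, 313.3, 21.0]
eef_rot: [[0.273, 0.962, 0.009], [0.962, -0.273, 0.006], [0.008, 0.007, -1.0]]
force: [6.5, 4.2, 2.3]
finger_gap: 28.1
```

```bash
python3 st.py
```

```text
10.25 [562.772 313.307  21.009] r 154.01927628106915 lever 0.6740585377981466 tool ang -0.27655190606886626 gap 28.059442650457576 F [6.507 4.205 2.319] [ 5.84   5.127 -2.238] M [ 0.749 -0.653  0.272]
```

>>> jog_arm([
  [[1,0,0.5,0,0.035],[1,0,0.5,0,0.035],[1,0,0.4,0,0.03],[1,0,0.3,0,0.015],[1,0,0,0,0],[1,0,0,0,0]],
])

```text
clock: 10.85
ee_pos: [578.7, 308.7, 21.0]
eef_rot: [[0.378, 0.926, 0.009], [0.926, -0.378, 0.006], [0.009, 0.007, -1.0]]
force: [8.2, 4.8, 1.2]
finger_gap: 28.4
```

```bash
python3 st.py
```

```text
10.85 [578.729 308.67   21.012] r 154.11056268810378 lever 0.7831055160445303 tool ang -0.387998241541389 gap 28.417246394293542 F [8.154 4.774 1.195] [ 7.514  5.749 -1.09 ] M [ 0.834 -0.871  0.463]
```

>>> jog_arm([
  [[1,0,0.3,0,0.015],[1,0,0.3,0,0.01],[1,0,0,0,0]],
])

```text
clock: 11.15
ee_pos: [578.8, 308.4, 20.9]
eef_rot: [[0.397, 0.918, -0.001], [0.918, -0.397, 0.007], [0.006, -0.003, -1.0]]
force: [-2.5, 5.7, 7.0]
finger_gap: 28.1
```

```bash
python3 st.py
```

```text
11.15 [578.838 308.384  20.892] r 153.8785463549288 lever 0.7833952474830521 tool ang -0.40814985296029443 gap 28.096720062725627 F [-2.513  5.658  6.971] [ 4.238 -4.575 -6.93 ] M [0.914 0.149 0.974]
```

Position stopped and force reversed: the lever is at its stop. Opening the fingers.

>>> jog_arm([
  [[0.2,0,-0.2,0,0],[0,0,-0.3,0,0],[-0.2,0,-0.1,0,0],[-0.4,0,0,0,0],[-0.5,0,0,0,0],[-0.5,0,0,0,0],[-0.5,0,0,0,0]],
])

```text
clock: 11.85
ee_pos: [575.3, 303.6, 19.9]
eef_rot: [[0.407, 0.913, 0.0], [0.913, -0.407, -0.0], [-0.0, 0.001, -1.0]]
force: [0.7, 0.6, -0.2]
finger_gap: 63.9
```

Run:
```python
from h import *
o=get_obs();im=capture("wrist");np.savez("w8.npz",p=o["ee_pos"],r=o["eef_rot"])
print(o["clock"],o["ee_pos"],o["eef_rot"],o["force"],o["finger_gap"])
cv2.imwrite("pics/w8.png",cv2.resize(cv2.cvtColor(im,cv2.COLOR_RGB2BGR),None,fx=1.5,fy=1.5,interpolation=cv2.INTER_CUBIC))
```

```text
11.85 [575.308 303.61   19.909] [[ 0.407  0.913  0.   ]
 [ 0.913 -0.407 -0.   ]
 [-0.     0.001 -1.   ]] [ 0.714  0.586 -0.186] 63.90589134166848
```

View pics/w8.png

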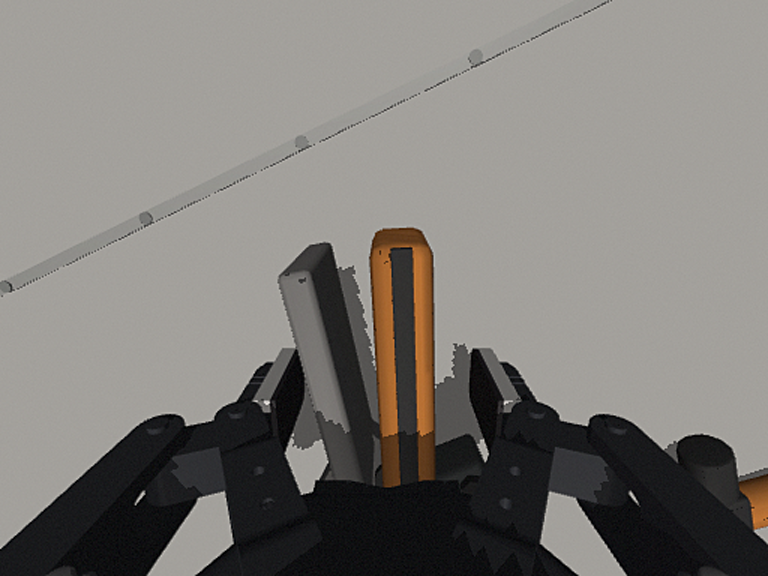

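The trigger has sprung away from the grip again (pawl down) and the lever stays back. Backing out upward.

>>> jog_arm([
  [[-1,0,-0.2,0,0],[-1,0,0,0,0],[-1,0,0,-2,0],[-1,0,0,-3,0],[-1,0,0,-4,0],[-1,0,0,-4,0],[-1,0,0,-4,0],[-1,0,0,-3,0],[-1,0,0,0,0]],
])

```text
clock: 12.8
ee_pos: [576.2, 305.6, 225.7]
eef_rot: [[0.407, 0.913, 0.01], [0.914, -0.407, 0.005], [0.008, 0.007, -1.0]]
force: [-0.0, -0.1, 0.2]
finger_gap: 85.1
```

Run:
```python
from h import *
o=get_obs();im=capture("wrist");np.savez("w9.npz",p=o["ee_pos"],r=o["eef_rot"])
print(o["clock"],o["ee_pos"],o["eef_rot"],o["q"],o["finger_gap"])
cv2.imwrite("pics/w9.png",cv2.resize(cv2.cvtColor(im,cv2.COLOR_RGB2BGR),None,fx=1.5,fy=1.5,interpolation=cv2.INTER_CUBIC))
```

```text
12.8 [576.182 305.623 225.737] [[ 0.407  0.913  0.01 ]
 [ 0.914 -0.407  0.005]
 [ 0.008  0.007 -1.   ]] [-0.791  0.627  0.49   1.397 -0.304  1.181 -0.686] 85.1089879617052
```

View pics/w9.png

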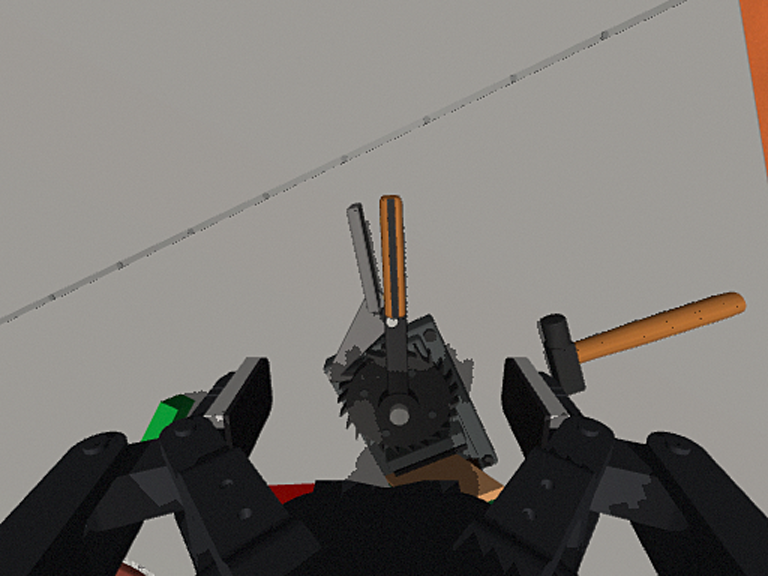

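>>> jog_arm([
  [[-1,0,0,0,0.144],[-1,0,0,0,0.144],[-1,0,0,0,0.144],[-1,0,0,0,0.144],[-1,0,0,0,0.144],[-1,0,0,0,0.144],[-1,0,0,0,0.144],[-1,0,0,0,0.144]],
])

```text
clock: 13.65
ee_pos: [571.9, 304.8, 217.8]
eef_rot: [[1.0, -0.006, -0.003], [-0.006, -1.0, -0.001], [-0.003, 0.001, -1.0]]
force: [0.1, 0.8, 0.0]
finger_gap: 85.2
```

>>> jog_arm([
  [[-1,-0.6,3.6,0,0],[-1,-0.6,3.6,0,0],[-1,-0.6,3.6,0,0],[-1,-0.6,3.6,0,0],[-1,-0.6,3.6,0,0],[-1,-0.6,3.6,0,0],[-1,-0.6,3.6,0,0],[-1,0,0,0,0],[-1,0,0,0,0]],
])

```text
clock: 14.55
ee_pos: [530.0, 52.4, 218.9]
eef_rot: [[1.0, -0.003, -0.002], [-0.003, -1.0, 0.0], [-0.002, -0.0, -1.0]]
force: [0.0, 1.1, 0.0]
finger_gap: 85.1
```

Run:
```python
from h import *
o=get_obs();im=capture("wrist");np.savez("w10.npz",p=o["ee_pos"],r=o["eef_rot"])
print(o["clock"],o["ee_pos"],o["eef_rot"],o["q"],o["finger_gap"])
cv2.imwrite("pics/w10.png",cv2.resize(cv2.cvtColor(im,cv2.COLOR_RGB2BGR),None,fx=1.5,fy=1.5,interpolation=cv2.INTER_CUBIC))
im=capture("top");cv2.imwrite("pics/top2.png",cv2.cvtColor(im,cv2.COLOR_RGB2BGR))
```

```text
14.55 [530.04   52.416 218.852] [[ 1.    -0.003 -0.002]
 [-0.003 -1.     0.   ]
 [-0.002 -0.    -1.   ]] [-0.671  0.516  0.831  1.746 -0.428  1.073 -1.269] 85.08107227868825
```

View pics/w10.png

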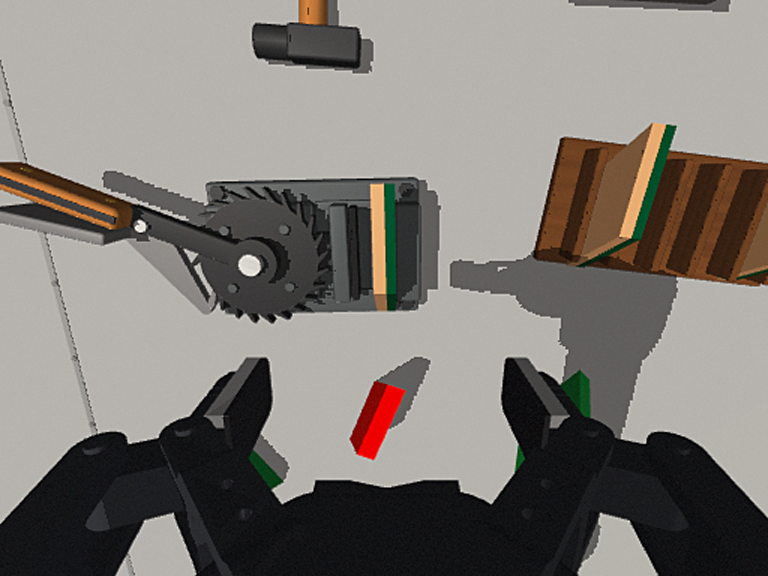

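Run:
```python
import cv2
a=cv2.imread("pics/w10.png")
cv2.imwrite("pics/z1.png",cv2.resize(a[165:325,320:450],None,fx=3.6,fy=3.6))
cv2.imwrite("pics/z2.png",cv2.resize(a[110:300,520:768],None,fx=3.1,fy=3.1))
```

```text
(no output)
```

View pics/z1.png

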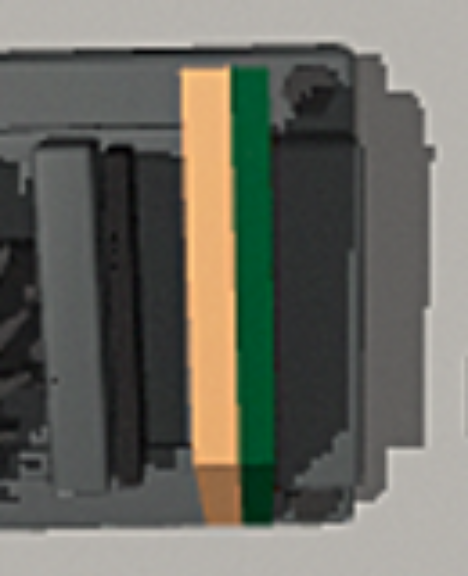

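View pics/z2.png

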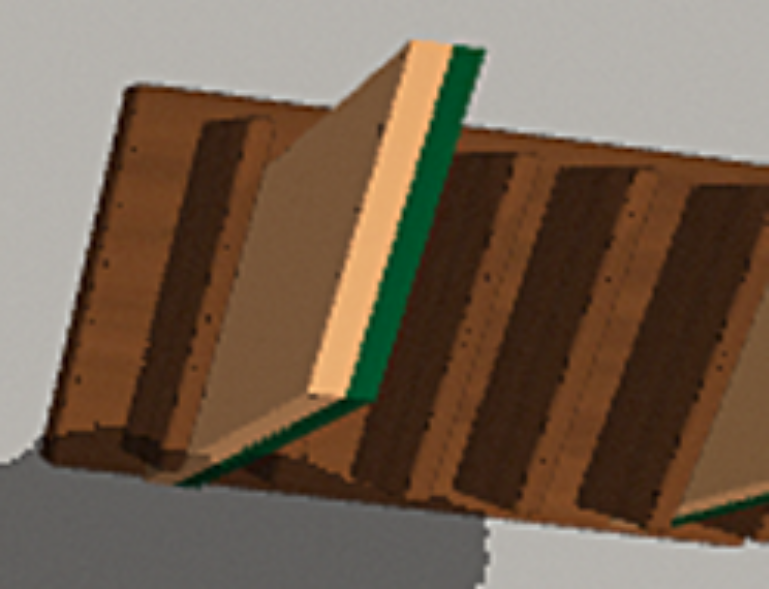

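Run:
```python
from h import *
d=np.load("w10.npz");o={"ee_pos":d["p"],"eef_rot":d["r"]};c=campose("wrist",o)
u=lambda p:np.array([((x+.5)/1.5-.5,(y+.5)/1.5-.5) for x,y in p])
z1=lambda *p:u([(320+x/3.6,165+y/3.6) for x,y in p])
z2=lambda *p:u([(520+x/3.1,110+y/3.1) for x,y in p])
t=ray(c,z1((181,68),(269,67),(193,465),(273,465)),99);print("tile",t)
print("ctr top",t.mean(0),np.arctan2((t[0]-t[2])[1],(t[0]-t[2])[0]),np.arctan2((t[1]-t[3])[1],(t[1]-t[3])[0]))
print("knob",ray(c,u([(250,265)]),95))
a=ray(c,z2((411,42),(485,48),(308,395),(372,403)),85);print("spareA",a,a.mean(0),np.arctan2((a[0]-a[2])[1],(a[0]-a[2])[0]))
k=ray(c,z2((130,87),(769,165),(45,455),(740,540)),42);print("comb",k)
print("angs",np.arctan2((k[0]-k[2])[1],(k[0]-k[2])[0]),np.linalg.norm(k[0]-k[2]),np.arctan2(-(k[0]-k[1])[0],(k[0]-k[1])[1]))
```

```text
tile [[591.279  63.762  99.   ]
 [591.437  46.007  99.   ]
 [506.903  62.325  99.   ]
 [506.866  44.774  99.   ]]
ctr top [549.121  54.217  99.   ] 0.017024878443516273 0.014575646197705882
knob [[529.816 158.89   95.   ]]
spareA [[ 632.769 -141.971   85.   ]
 [ 631.422 -159.647   85.   ]
 [ 549.161 -132.237   85.   ]
 [ 547.063 -148.966   85.   ]] [ 590.104 -145.705   85.   ] -0.11591043984269177
comb [[ 625.419  -95.069   42.   ]
 [ 604.93  -273.473   42.   ]
 [ 523.716  -83.218   42.   ]
 [ 497.075 -295.449   42.   ]]
angs -0.11600102329862784 102.39029055669815 -0.11433978732962076
```

Tile top measures 84×17.7 mm, as it should. The comb edge only fits if the visible rim is a 12 mm base plate with fins on it. I'll overlay the model to check.

```bash
cat > ov.py <<'E'
from h import *
import sys
def overlay(img,cam,s,C,th,out,crop,f):
    img=cv2.resize(img,None,fx=f/s,fy=f/s,interpolation=cv2.INTER_CUBIC)
    for yy in (-75,0,75):
        for z,col in ((12,(255,255,0)),(42,(0,255,255))):
            P=frame(C[0],C[1],th,[(x,yy+y,z) for x,y in ((-50,-13),(50,-13),(50,13),(-50,13))])
            q=((proj(cam,P)+.5)*f-.5).round().astype(int); cv2.polylines(img,[q],True,col,1)
    P=frame(C[0],C[1],th,[(x,y,12) for x,y in ((-58,-116),(58,-116),(58,116),(-58,116))])
    cv2.polylines(img,[((proj(cam,P)+.5)*f-.5).round().astype(int)],True,(0,0,255),1)
    x0,y0,x1,y1=[int(v*f) for v in crop]; cv2.imwrite(out,img[y0:y1,x0:x1])
if __name__=="__main__":
    C=(556,-216.7);th=-0.115
    d=np.load("w10.npz");c=campose("wrist",{"ee_pos":d["p"],"eef_rot":d["r"]})
    overlay(cv2.imread("pics/w10.png"),c,1.5,C,th,"pics/ov1.png",(340,60,512,200),4.5)
    overlay(cv2.imread("pics/top0.png"),campose("top"),1,C,th,"pics/ov2.png",(285,145,400,230),6.5)
E
python3 ov.py
```

```text
(no output)
```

View pics/ov1.png

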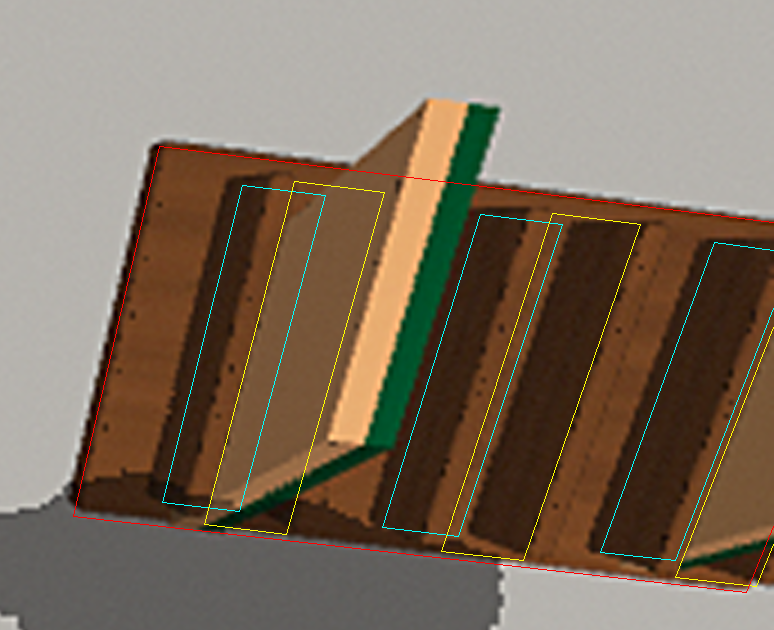

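View pics/ov2.png

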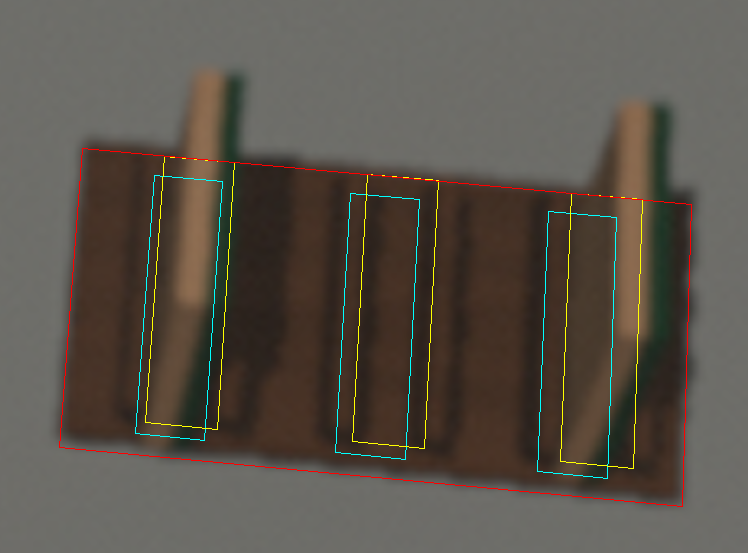

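The base outline fits both cameras, so the comb centre is ≈ (556,−217), angle −0.115. Now the tile: line up, half-close and go down to just above it.

>>> jog_arm([
  [[0,0.35,-0.16,0,-0.019],[0,0,0,3.5,0],[0,0,0,3.5,0],[0,0,0,3.5,0],[0,0,0,3,0],[0,0,0,0,0],[0,0,0,0,0]],
], force=40)

```text
clock: 15.35
ee_pos: [535.0, 55.2, 85.0]
eef_rot: [[1.0, 0.021, -0.0], [0.021, -1.0, -0.0], [-0.0, 0.0, -1.0]]
force: [1.2, 0.1, 0.6]
finger_gap: 42.8
```

```bash
cat > look.py <<'E'
from h import *
import sys
n=sys.argv[1]
o=get_obs();im=capture("wrist");np.savez(n+".npz",p=o["ee_pos"],r=o["eef_rot"])
print(o["clock"],o["ee_pos"],o["eef_rot"],o["force"],o["finger_gap"])
cv2.imwrite(f"pics/{n}.png",cv2.resize(cv2.cvtColor(im,cv2.COLOR_RGB2BGR),None,fx=1.5,fy=1.5,interpolation=cv2.INTER_CUBIC))
E
python3 look.py w11
```

```text
15.35 [535.034  55.17   84.988] [[ 1.     0.021 -0.   ]
 [ 0.021 -1.    -0.   ]
 [-0.     0.    -1.   ]] [1.203 0.142 0.553] 42.75440088614315
```

View pics/w11.png

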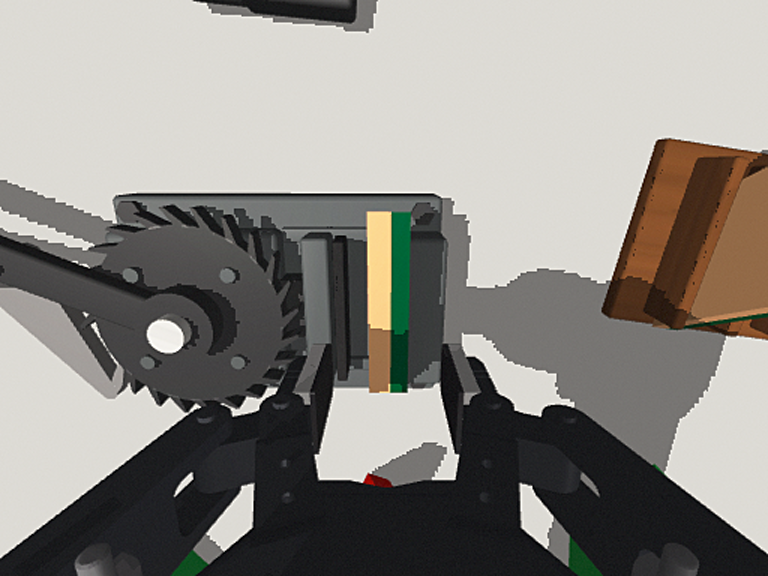

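Run:
```python
from h import *
d=np.load("w11.npz");o={"ee_pos":d["p"],"eef_rot":d["r"]};c=campose("wrist",o)
u=lambda p:np.array([((x+.5)/1.5-.5,(y+.5)/1.5-.5) for x,y in p])
for z in(99,60): print(ray(c,u([(368,212),(410,212),(369,329),(410,331)]),z))
print("bed",ray(c,u([(115,197),(441,195)]),26))
print("comb corner",ray(c,u([(660,140),(606,312)]),12))
d=np.load("w10.npz");o={"ee_pos":d["p"],"eef_rot":d["r"]};c=campose("wrist",o)
print("bed",ray(c,u([(207,184),(416,180)]),26))
print(proj(c,[[507,53,99],[591,55,99]])*1.5)
```

```text
[[591.304  63.674  99.   ]
 [591.664  46.539  99.   ]
 [539.644  62.844  99.   ]
 [539.057  44.497  99.   ]]
[[586.849  65.334  60.   ]
 [587.296  44.116  60.   ]
 [522.882  64.306  60.   ]
 [522.155  41.589  60.   ]]
bed [[588.512 214.382  26.   ]
 [593.658  24.321  26.   ]]
comb corner [[ 627.282 -105.63    12.   ]
 [ 517.998  -93.745   12.   ]]
bed [[588.022 214.37   26.   ]
 [591.123  25.348  26.   ]]
[[385.182 293.775]
 [382.108 184.009]]
```

The tile (368–410 px) is centred between the pads (330 and 443). The darker part of its top is the hand's shadow. Going down and gripping.

>>> jog_arm([
  [[0,0,0,1.5,0],[0,0,0,1.5,0],[0,0,0,1.5,0],[0,0,0,1.2,0],[0,0,0,0,0],[0,0,0,0,0]],
])

```text
clock: 16.0
ee_pos: [535.4, 54.5, 28.8]
eef_rot: [[1.0, 0.019, 0.002], [0.019, -1.0, 0.0], [0.002, -0.0, -1.0]]
force: [0.6, 0.8, 0.3]
finger_gap: 42.6
```

>>> jog_arm([
  [[0.2,0,0,0,0],[0.3,0,0,0,0],[0.4,0,0,0,0],[0.6,0,0,0,0],[0.8,0,0,0,0],[1,0,0,0,0],[1,0,0,0,0]],
])

```text
clock: 16.7
ee_pos: [534.8, 54.5, 28.3]
eef_rot: [[1.0, 0.019, 0.001], [0.019, -1.0, 0.0], [0.001, -0.0, -1.0]]
force: [-0.5, 0.4, 4.8]
finger_gap: 17.8
```

```bash
python3 look.py w12
```

```text
16.7 [534.803  54.51   28.305] [[ 1.     0.019  0.001]
 [ 0.019 -1.     0.   ]
 [ 0.001 -0.    -1.   ]] [-0.526  0.432  4.831] 17.77510362173252
```

View pics/w12.png

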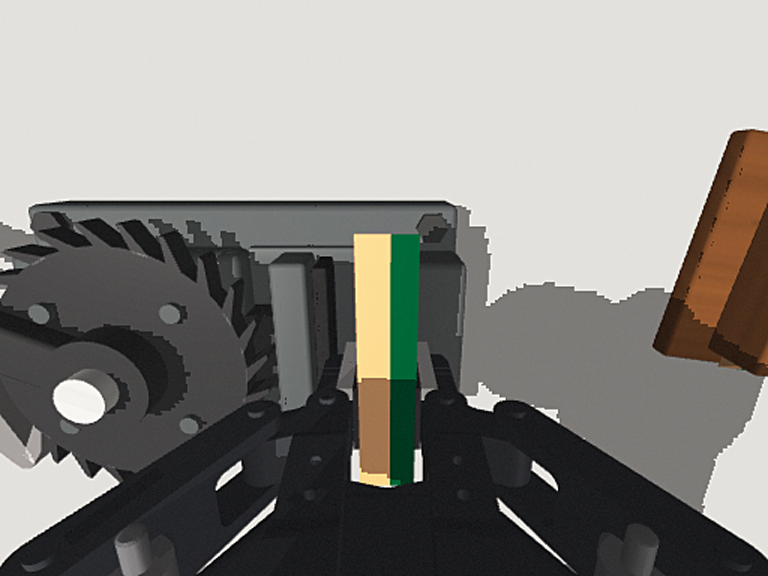

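Gripped at 17.8 mm. Lifting.

>>> jog_arm([
  [[1,0,0,0,0],[1,0,0,-1,0],[1,0,0,-1.5,0],[1,0,0,-2,0],[1,0,0,-2.5,0],[1,0,0,-2.5,0],[1,0,0,-2,0],[1,0,0,-1,0],[1,0,0,0,0]],
], force=55)

```text
clock: 17.65
ee_pos: [534.9, 54.6, 153.7]
eef_rot: [[1.0, 0.019, 0.002], [0.019, -1.0, 0.0], [0.002, -0.0, -1.0]]
force: [-0.3, -0.8, -2.3]
finger_gap: 17.3
```

```bash
python3 look.py w13; python3 -c "
from h import *
print(get_obs()['q'])"
```

```text
17.65 [534.899  54.554 153.72 ] [[ 1.     0.019  0.002]
 [ 0.019 -1.     0.   ]
 [ 0.002 -0.    -1.   ]] [-0.27  -0.807 -2.281] 17.26998501109101
[-0.627  0.593  0.768  1.825 -0.505  0.931 -1.185]
```

View pics/w13.png

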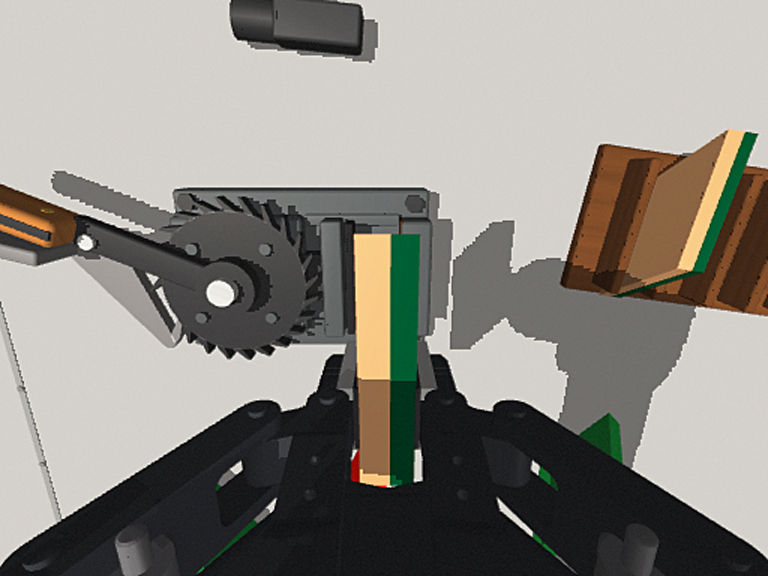

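>>> jog_arm([
  [[1,-0.4,1.5,0,0],[1,-0.8,3,0,0],[1,-0.8,3,0,0],[1,-0.8,3,0,0],[1,-0.8,3,0,0],[1,-0.8,3,0,0],[1,-0.8,3,0,0],[1,-0.8,3,0,0],[1,-0.8,3,0,0],[1,-0.4,1.5,0,0],[1,0,0,0,0.067],[1,0,0,0,0.067]],
])

```text
clock: 18.9
ee_pos: [465.2, -218.5, 151.9]
eef_rot: [[0.993, -0.122, -0.003], [-0.122, -0.993, 0.0], [-0.003, -0.0, -1.0]]
force: [-0.6, 0.1, -2.8]
finger_gap: 17.3
```

>>> jog_arm([
  [[1,0,0,0,0],[1,0,0,0,0]],
])

```text
clock: 19.1
ee_pos: [466.4, -217.1, 152.1]
eef_rot: [[0.993, -0.115, -0.002], [-0.115, -0.993, 0.0], [-0.002, 0.0, -1.0]]
force: [-0.4, -0.5, -2.3]
finger_gap: 17.2
```

```bash
python3 look.py w14
python3 - <<'E'
from ov import *
C=(556,-216.7);th=-0.115
d=np.load("w14.npz");c=campose("wrist",{"ee_pos":d["p"],"eef_rot":d["r"]})
overlay(cv2.imread("pics/w14.png"),c,1.5,C,th,"pics/ov3.png",(150,30,380,245),3.4)
E
```

```text
19.1 [ 466.435 -217.121  152.131] [[ 0.993 -0.115 -0.002]
 [-0.115 -0.993  0.   ]
 [-0.002  0.    -1.   ]] [-0.374 -0.465 -2.313] 17.160110019632405
```

View pics/w14.png

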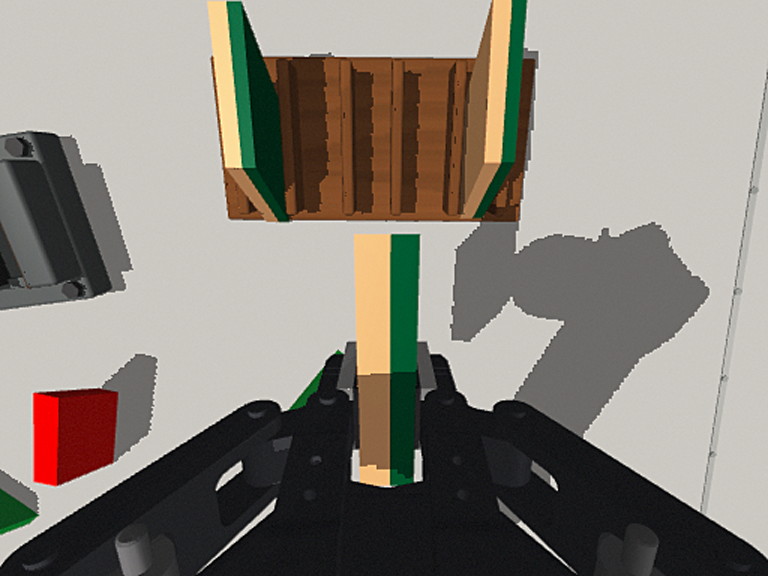

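View pics/ov3.png

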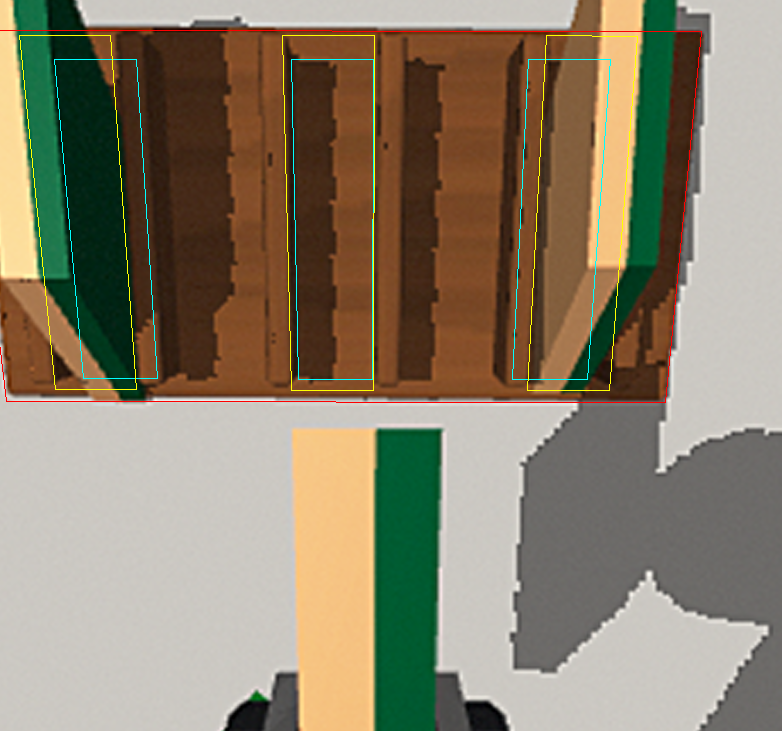

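The model fits the fins: slot opening 290–381 against the model's 286–375, so about 0.9 mm to the right. The tile is held square in the fingers. Moving over the slot and down to just above the fins.

>>> jog_arm([
  [[1,1.6,-0.163,0,0],[1,2.4,-0.245,0,0],[1,2.4,-0.245,0,0],[1,2.4,-0.245,0,0],[1,0.77,-0.082,0,0],[1,0,0,0,0],[1,0,0,3,0],[1,0,0,3,0],[1,0,0,2.5,0],[1,0,0,1,0],[1,0,0,0,0],[1,0,0,0,0]],
])

```text
clock: 20.35
ee_pos: [564.0, -218.9, 59.2]
eef_rot: [[0.993, -0.115, 0.001], [-0.115, -0.993, -0.001], [0.001, 0.001, -1.0]]
force: [0.5, -0.3, -1.8]
finger_gap: 17.4
```

```bash
python3 look.py w15
python3 - <<'E'
from ov import *
C=(555.9,-217.6);th=-0.115
d=np.load("w15.npz");p=d["p"];R=d["r"];c=campose("wrist",{"ee_pos":p,"eef_rot":R})
t=p+R@[-6.7,0,0]-np.array([*C,0]); print("tile in comb x,y",t[0]*np.cos(th)+t[1]*np.sin(th),-t[0]*np.sin(th)+t[1]*np.cos(th))
overlay(cv2.imread("pics/w15.png"),c,1.5,C,th,"pics/ov4.png",(120,60,400,270),2.8)
im=capture("top");cv2.imwrite("pics/top3.png",cv2.resize(cv2.cvtColor(im,cv2.COLOR_RGB2BGR)[130:250,270:410],None,fx=5,fy=5,interpolation=cv2.INTER_CUBIC))
E
```

```text
20.35 [ 563.974 -218.948   59.151] [[ 0.993 -0.115  0.001]
 [-0.115 -0.993 -0.001]
 [ 0.001  0.001 -1.   ]] [ 0.467 -0.323 -1.816] 17.448513666825125
tile in comb x,y 1.4757037250247211 -0.4075648751797045
```

View pics/ov4.png

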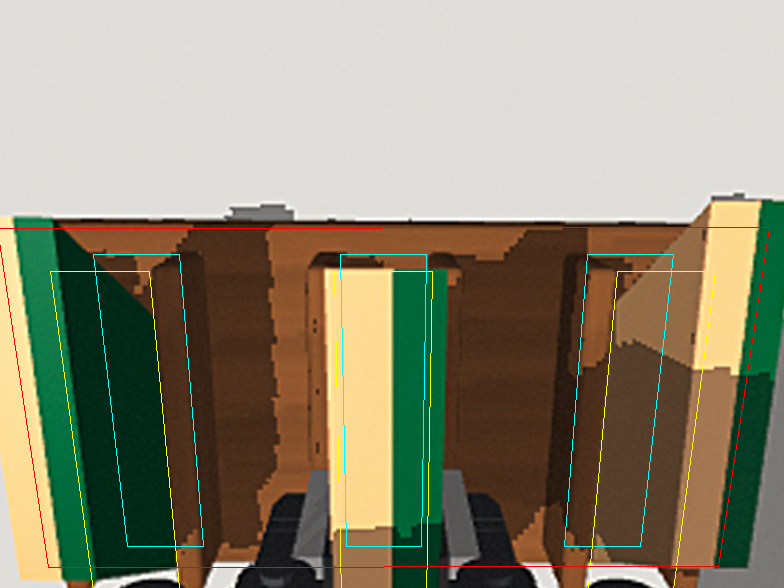

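Tile centred between the middle fins (outer edges 308/462, tile 325/447). Lowering.

>>> jog_arm([
  [[1,0,0,1,0],[1,0,0,1,0],[1,0,0,1,0],[1,0,0,0.8,0],[1,0,0,0,0],[1,0,0,0,0]],
])

```text
clock: 21.05
ee_pos: [563.7, -218.2, 19.5]
eef_rot: [[0.993, -0.115, -0.001], [-0.115, -0.993, -0.0], [-0.001, 0.0, -1.0]]
force: [0.8, -0.6, -2.3]
finger_gap: 17.3
```

>>> jog_arm([
  [[1,0,0,0.3,0],[1,0,0,0.2,0],[1,0,0,0,0]],
])

```text
clock: 21.35
ee_pos: [563.7, -217.9, 14.8]
eef_rot: [[0.993, -0.115, -0.0], [-0.115, -0.993, 0.0], [-0.0, -0.0, -1.0]]
force: [-0.3, -0.1, -3.1]
finger_gap: 17.2
```

>>> jog_arm([
  [[1,0,0,0.1,0],[1,0,0,0,0],[1,0,0,0,0]],
])

```text
clock: 21.65
ee_pos: [564.0, -218.1, 14.4]
eef_rot: [[0.993, -0.115, 0.001], [-0.115, -0.993, -0.0], [0.001, 0.0, -1.0]]
force: [-1.0, -0.2, 1.4]
finger_gap: 17.6
```

```bash
python3 look.py w16
```

```text
21.65 [ 563.972 -218.121   14.393] [[ 0.993 -0.115  0.001]
 [-0.115 -0.993 -0.   ]
 [ 0.001  0.    -1.   ]] [-0.989 -0.176  1.371] 17.593625600496768
```

View pics/w16.png

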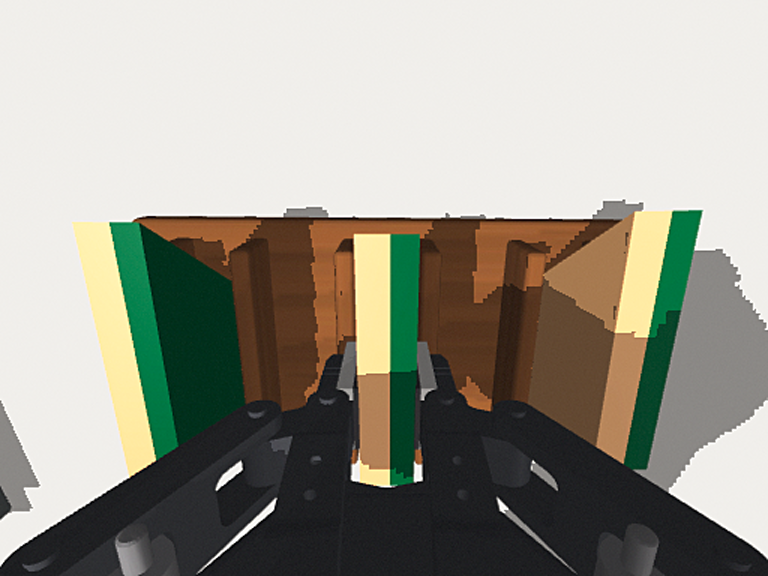

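Floor contact at z 14.4 (14.3 expected), force change +4.5 N, and the tile stands between the two middle fins. Releasing and retreating.

>>> jog_arm([
  [[0.5,0,0,0,0],[0.35,0,0,0,0],[0.2,0,0,0,0],[0.1,0,0,0,0],[0.1,0,0,0,0],[0.1,0,0,-1,0],[0.1,0,0,-2,0],[0.1,0,0,-3,0],[0.1,0,0,-4,0],[0.1,0,0,-4,0],[0.1,0,0,-4,0],[0.1,0,0,0,0]],
])

```text
clock: 22.9
ee_pos: [566.7, -221.2, 201.1]
eef_rot: [[0.993, -0.115, 0.012], [-0.115, -0.993, -0.006], [0.012, 0.005, -1.0]]
force: [0.3, 0.2, 0.3]
finger_gap: 38.5
```

>>> jog_arm([
  [[0.1,-2.5,0,0,0],[0.1,-2.5,0,0,0],[0.1,-2,0,0,0],[0.1,0,0,0,0],[0.1,0,0,0,0]],
])

```text
clock: 23.4
ee_pos: [494.8, -209.9, 194.3]
eef_rot: [[0.993, -0.115, 0.001], [-0.115, -0.993, 0.0], [0.001, -0.0, -1.0]]
force: [1.1, -0.4, 0.7]
finger_gap: 38.4
```

```bash
python3 look.py w17
python3 - <<'E'
from ov import *
C=(555.9,-217.6);th=-0.115
d=np.load("w17.npz");p=d["p"];R=d["r"];c=campose("wrist",{"ee_pos":p,"eef_rot":R})
overlay(cv2.imread("pics/w17.png"),c,1.5,C,th,"pics/ov5.png",(120,10,400,240),2.8)
im=capture("top");cv2.imwrite("pics/top4.png",cv2.resize(cv2.cvtColor(im,cv2.COLOR_RGB2BGR),None,fx=1.5,fy=1.5,interpolation=cv2.INTER_CUBIC))
E
```

```text
23.4 [ 494.808 -209.905  194.26 ] [[ 0.993 -0.115  0.001]
 [-0.115 -0.993  0.   ]
 [ 0.001 -0.    -1.   ]] [ 1.101 -0.387  0.74 ] 38.42100453923247
```

View pics/ov5.png

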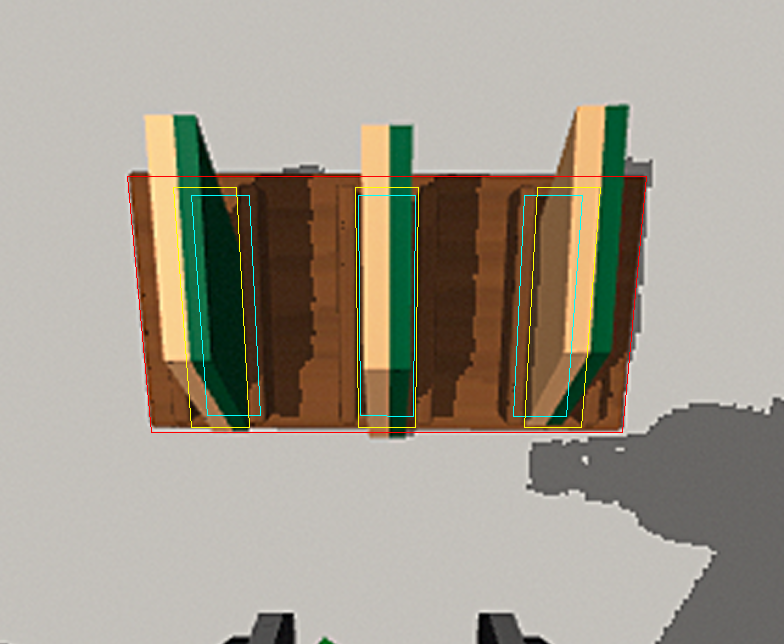

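View pics/top4.png

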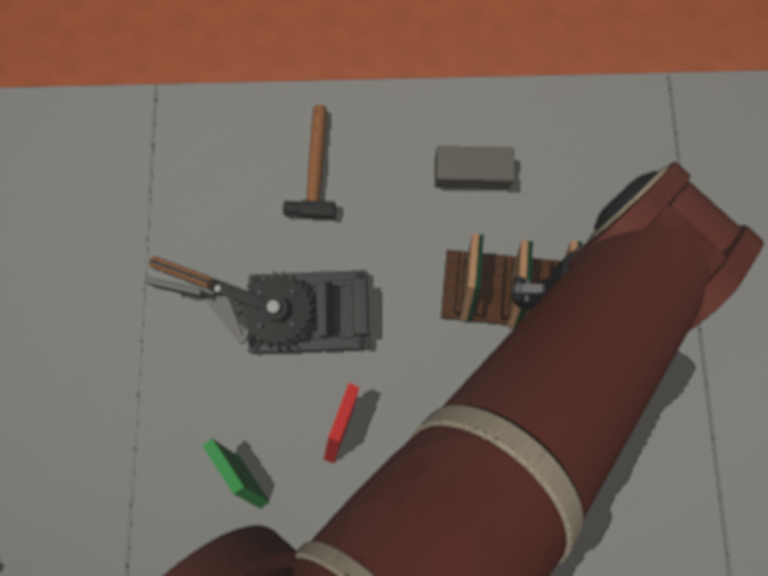

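Run:
```python
from ov import *
C=np.array((555.9,-217.6));th=-0.115
d=np.load("w17.npz");c=campose("wrist",{"ee_pos":d["p"],"eef_rot":d["r"]})
q=[(x/2.8+120,y/2.8+10) for x,y in((361,125),(413,125),(365,369),(413,369))]
P=ray(c,q,85);X=np.array([np.cos(th),np.sin(th)]);Y=np.array([-X[1],X[0]])
m=P.mean(0)[:2]-C;print(P,"comb frame centre",m@X-21,m@Y,"ang",np.arctan2((P[0]-P[2])[1],(P[0]-P[2])[0])-th)
t=campose("top");g=ray(t,[(152/1.5,262/1.5),(213/1.5,284/1.5)],92);v=(g[0]-g[1]);print("lever",0.4+np.arctan2(v[0],v[1]))
```

```text
[[ 621.36  -216.423   85.   ]
 [ 619.278 -234.502   85.   ]
 [ 537.361 -207.486   85.   ]
 [ 535.253 -225.777   85.   ]] comb frame centre 1.6606282489056028 -0.8523229511756998 ang 0.00900492340754698
lever 0.7650410554634122
```

All within tolerance: tile +2 mm along and −1 mm across the slot, 0.01 rad; lever ≈ 0.77 (earlier estimate from the arm 0.783, at its stop); pawl trigger splayed. Handing in.

```bash
python3 -c "
from workcell import *
print(get_obs()['force'],get_obs()['clock']); print(sign_off())"
```

```text
[ 0.3228403   0.12328946 -0.21286396] 23.5
the job is handed in; nothing more can be done
None
```

I let the clamp off, moved the tile to the comb's empty middle slot, and handed the job in at 23.5 s. No verdict was reported.

**What I did**
- **Pawl:** I squeezed the trigger against the lever and pressed about 0.05 rad tighter until the pawl came free.
- **Lever:** I eased it back at about 0.4 rad/s until it reached its stop, then opened the hand and the pawl dropped.
- **Tile:** I lifted it straight out, lowered it between the middle fins until it touched the floor, let go and backed off.

**Last checks**
- **Tile position:** it stands about 2 mm along and 1 mm across from the slot centre, and is 0.01 rad off the slot's direction. The limits are 30 mm, 12 mm and 0.3 rad. Its height matched floor contact (14.4 mm read, 14.3 mm expected).
- **Lever:** about 0.77 rad from the top camera's picture and 0.783 rad from the arm's position; the limit is 0.74 rad. The trigger had sprung away from the grip, so the pawl is down.
- **Other things:** the spare tiles still stood in their slots, and the stone and hammer looked unmoved by eye; I didn't measure them. The robot was touching nothing.

**What disagreed**
- **First grasp:** the fingertips sit about 35 mm behind the reported tool point, so my first attempt closed on top of the grip with about 10 N and no harm seen. I corrected for this afterwards.
- **Comb:** its rim didn't fit as a solid 42 mm block. It is a 12 mm base with fins, and that model matched both cameras.
- **Finger gap:** it read 28 mm with the pawl lifted, not the 30 mm stated. The picture showed the trigger fully against the grip.

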